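# Seat a post foot on the inclined welding fixture and lock it

### The job

With the yellow clamp still open, pick up the steel post foot (flat plate with a square tube stub) and lower it slowly, the right way up, over the two locating pins of the blue sloping fixture until its plate lies flush on the slope. Then swing the clamp fully shut by its red knob, so that its finger lies over the plate, and let go. Leave the hammer, the red magnet and the tube offcut where they are.

Things in the scene. Friction and masses are not known exactly. Their poses are not given: they have to be found in the camera images.
- foot_center (a point): Centre of the post foot, on its stub's axis, 39 mm above its underside: steel plate 80 (x) x 120 (y) x 8 mm with a square tube stub 30 x 30 mm (sides along x, y), 70 mm tall, in its middle; 0.6 kg. z is up the stub. Starts flat on the bench, stub up; best gripped by the stub's upper half. Same after a half turn about z.
- foot_hole (a point): One of the plate's two 12 mm through holes, at its underside: 43 mm from the plate's middle along the foot's y; the other lies as far the other way.
- seat (a point): Centre of the fixture's fixed blue face, midway between its two pins. The face slopes 28 degrees, turned roughly to the robot. z: square to the face, outwards (as the pins); x: up the slope; y: level. The face spans x -60 to +105, y +-75 mm. Foot home: underside on the face, foot_center at x 0, y 0, z 39 mm here, z axes together, y axes parallel (either way round).
- pin_tip (a point): Tip of the steel locating pin at y +43 mm of the seat frame (x 0), 18 mm above the face; its twin stands at y -43 mm. Pins are 10 mm across, straight up to 13 mm above the face, then tapered to 4 mm across at the tip.
- clamp_pivot (a point): Pivot of the yellow clamp, on the face at x 78 mm, y 0 of the seat frame (same axes). The clamp turns about this z; its arms are 10.5 to 18.5 mm above the face (2.5 mm over a flush plate). Its finger, 52 mm long, 16 wide, points to -x when shut, tip over the plate; when open to about +y, clear of the plate.
- clamp_knob (a point): Middle of the clamp's upright red knob, 18 mm across, 44 mm tall, its axis along seat z; 40.5 mm above the face, 60 mm from the pivot axis. At joint value q it is at x 78 + 60 sin(q), y 60 cos(q) mm of the seat frame. It moves easily (about 2 N) and stays where it is left.
- clamp (a joint): Angle of the clamp in rad: 0 fully shut (at its stop; knob straight to +y of the pivot), about 1.2 to 1.55 at the start (open, knob up the slope), 1.6 at the open stop.
- hammer: Bystander, to be left alone: hammer 260 mm long with a wooden handle, lying along its x; origin at mid-length on the bench.
- magnet: Bystander, to be left alone: red square welding magnet, 75 x 75 x 18 mm (a steel strip on it reaches to 20); origin at the centre of its underside.
- offcut: Bystander, to be left alone: piece of square steel tube 140 x 30 x 30 mm, lying along its x; origin at the centre of its underside.
Things that resemble listed ones, but are neither listed nor needed, are in the scene too. Of the things like the part that bears foot_center, leave any that is purple; of the rest the smaller one is meant.

How it is judged:
On the way, in this order (a step that is already met when the one before it is completed fails the run):
1. the plate passes slowly down the pins: for 0.1 s its underside is 2.5 to 12 mm off the face, within 4 mm of centred and 0.12 rad of parallel, clamp open (over 0.5 rad) (x of foot_center in the frame of seat between -0.004 and 0.004 m and y of foot_center in the frame of seat between -0.004 and 0.004 m and z of foot_center in the frame of seat between 0.0415 and 0.051 m and angle between the z axis of foot_center and the z axis of seat, either way round below 0.12 rad and value of joint clamp above 0.5 rad), for 0.1 s.
2. the foot lies flush over both pins and the clamp is still open (over 0.5 rad) (x of foot_center in the frame of seat between -0.0025 and 0.0025 m and y of foot_center in the frame of seat between -0.0025 and 0.0025 m and z of foot_center in the frame of seat between 0.037 and 0.041 m and angle between the z axis of foot_center and the z axis of seat, either way round below 0.035 rad and angle between the y axis of foot_center and the y axis of seat, either way round below 0.06 rad and value of joint clamp above 0.5 rad), for 0.2 s.
3. the clamp is swung shut (below 0.1 rad) over the flush plate (x of foot_center in the frame of seat between -0.0025 and 0.0025 m and y of foot_center in the frame of seat between -0.0025 and 0.0025 m and z of foot_center in the frame of seat between 0.037 and 0.041 m and angle between the z axis of foot_center and the z axis of seat, either way round below 0.035 rad and angle between the y axis of foot_center and the y axis of seat, either way round below 0.06 rad and value of joint clamp below 0.1 rad), for 0.2 s.
At the end, for the whole second after the job is handed in: The foot lies flush on the sloping face over both pins (within 2.5 mm along the face, 2 mm in height, 0.035 rad of parallel, 0.06 rad of turn, either way round) and at rest, and the clamp is shut (below 0.1 rad) and still (all of step 3 and linear speed of foot below 0.02 m/s and velocity of joint clamp between -0.1 and 0.1 rad/s); the robot touches nothing.
It fails at once if the hammer is moved by more than 25 mm (distance of hammer from where it was at the start of the episode above 0.025 m).
It fails at once if the red welding magnet is moved by more than 25 mm (distance of magnet from where it was at the start of the episode above 0.025 m).
It fails at once if the square tube offcut is moved by more than 25 mm (distance of offcut from where it was at the start of the episode above 0.025 m).
It also fails if it takes over 64 s, if anything falls off the work surface, if the arm or the gripper's body presses on something with over 40 N, if the wrist force passes 120 N, or if a joint passes its speed limit or range.

### The arm

A 7-joint arm with a two-finger parallel gripper is mounted at the origin on the work surface. World frame = base frame: x ahead of the robot, y to its left, z up, the work surface at z = 0. Lengths are in m, angles in rad, forces in N, time in s.
With the tool pointing down it reaches from about 0.425 to 0.925 m from the base axis. Payload 6.8 kg.
Tool frame: the origin (TCP) lies midway between the tips of the shut fingers; the grasp point (between the pads) lies 19 mm behind it (arm.pinch_z is the distance from the TCP to the grasp point, in m); z points along the fingers, y is the direction in which the jaws open and shut (so a half turn about z gives the same grasp; the last joint's range is limited). The gripper opens to 88 mm and grips with 3 to 60 N. Pads are 20 mm wide; open, the fingers measure 115 mm over their backs; the gripper's body (75 mm by 178 mm) begins 61 mm behind the grasp point.
Start: joints at [-1.377, 0.477, 0.022, 1.555, -0.011, 1.109, -0.083], TCP at [0.201, 0.645, 0.223] pointing down, gripper open.
Joint ranges: [-2.96, 2.96], [-0.34, 2.1], [-1.41, 1.46], [0.24, 2.44], [-1.37, 4.51], [0.17, 1.92], [-2.96, 2.96]. Speed limits (rad/s): [2.39, 2.39, 3.14, 3.14, 3.14, 3.14, 3.14].

### API

Orientations are given as a rotation vector (axis times angle).
In Python, from station import arm, capture, camera_model gives the robot as it stands. The module is installed in compiled form; this text tells all that it offers.
- The arm moves only by the tool jog_arm, never from a script. Its argument "steps" is a list of rows, each an object with "gripper": the opening in per cent of the stroke, from 0 (shut) to 100 (fully open); "linear": the shift along the tool's x, y, z in cm, a list of three; "angular": the turn, a rotation vector about the tool's x, y, z in rad, a list of three. A call has 1 to 12 rows; each row shifts and turns the pose as measured when the row begins, along the tool's axes as they then stand; what a row does not reach is not made up. A row lasts 1/8 s, in which the tool goes at most 62.5 mm and 10.7 degrees, less where a joint would pass 70% of its speed; a pose out of reach is approached as far as the arm can. A call with a gripper value outside its range is refused whole. The fingers move at their own pace and stop on an object; "newtons" is the grip in N (left out, the last holds). Time passes only in rows, so rows that do not move let the fingers close. It gives the time, the measured TCP pose, the force and the opening at its end, in the units of the state.
- arm.read_state(): the state, without advancing time (a new reading comes with each control period).
- capture(name): name is "scene" or "top" or "wrist"; returns (picture, depth): 420x560x3 uint8, red, green, blue; 420x560 float32, m along the optical axis (not along the pixel's ray), 0 where there is no reading.
- camera_model(name): a dict with "K" (3x3 intrinsics, pixels), "eye" and "orientation" of the camera in the world. Camera axes: x right, y down, z forward; pixel columns grow to the right and rows downward; lengths in m; the calibration is good to about 2 mm. The wrist camera is an equidistant fisheye: a pixel r from the principal point sees the ray r / f radians off the axis. A picture is of the moment at which its call begins: read the wrist's pose just before it. camera_model takes no time and is no camera call; for the wrist camera it gives the pose at the moment of the call.
- arm.hand_in(): hands the job in, once; it reports no verdict.
The state is a dict: "time_s": time; "joint_pos": joint angles; "joint_vel": joint speeds; "tau": joint torques, N m; "position": TCP position; "eef_rot": TCP orientation; "ft_force": force on the tool from outside, world axes, zero at the start; "ft_torque": the same for the moment, N m; "finger_gap": opening from 0.0 (shut) to 1.0 (fully open).
Only numpy, scipy, OpenCV 4.12 (cv2) and the standard library are available. Lean on these libraries where they do the work, as an engineer would, in place of code of your own. Each camera call takes 0.05 s, during which the arm holds its last target.

## Working session

There is one attempt and no reset: what is moved stays moved. The work goes in short steps, Python scripts to look and compute and a tool call to move; the robot and the scene stay as the last step left them, time stands still between calls to the robot, and variables do not carry over. Pictures are saved under pics/ and viewed, and the job is handed in when it is done.

Besides the shell and the picture viewer there is one more tool, called after "Call:" as a command line: name --argument value ..., lists and objects as JSON in quotes. jog_arm: Moves the arm, as the interface text tells. Its arguments: {"type":"object","properties":{"steps":{"type":"array","items":{"type":"object","properties":{"gripper":{"type":"number"},"linear":{"type":"array","items":{"type":"number"}},"angular":{"type":"array","items":{"type":"number"}}}}},"newtons":{"type":"number"}},"required":["steps"]}

```bash
mkdir -p pics; ls; python3 - <<'E'
from station import arm, capture, camera_model
import cv2, numpy as np
for n in ["scene","top","wrist"]:
    p,d=capture(n); cv2.imwrite(f"pics/{n}0.png",p[:,:,::-1]); np.savez(f"pics/{n}0.npz",p=p,d=d)
    m=camera_model(n); print(n,m, (d>0).mean())
print(arm.read_state(), arm.pinch_z)
E
```

```text
pics
scene {'K': array([[456.52448361,   0.        , 271.42718251],
       [  0.        , 456.52448361, 218.28364302],
       [  0.        ,   0.        ,   1.        ]]), 'eye': array([1.19586282, 0.09528415, 1.02717357]), 'orientation': array([-1.71503397, -2.04426723,  0.64710383])} 0.9961224489795918
top {'K': array([[454.97506151,   0.        , 280.72156735],
       [  0.        , 454.97506151, 215.23377742],
       [  0.        ,   0.        ,   1.        ]]), 'eye': array([ 0.34216508, -0.02318976,  1.50984765]), 'orientation': array([-2.14970326,  2.11275465, -0.14774148])} 0.9959353741496598
wrist {'K': array([[325.1922621 ,   0.        , 277.28841799],
       [  0.        , 325.1922621 , 207.11593521],
       [  0.        ,   0.        ,   1.        ]]), 'eye': array([0.13962118, 0.66342678, 0.38337229]), 'orientation': array([2.36640377, 1.74003234, 0.21110454])} 0.9124957482993197
{'time_s': 0.15, 'joint_pos': array([-1.37713741,  0.4776119 ,  0.02232946,  1.55617231, -0.01150937,
        1.10933861, -0.0831116 ]), 'joint_vel': array([-0.00122179, -0.00138289, -0.00097335, -0.00262444,  0.00117472,
        0.00071383, -0.00212434]), 'tau': array([ 2.16834815e-03, -5.83286691e+01,  1.53654154e+00, -2.72877520e+01,
       -5.42553747e-02,  1.44403681e-02,  9.01414614e-05]), 'position': array([0.20046635, 0.64406527, 0.2219256 ]), 'eef_rot': array([-4.72158128e-01, -3.10577692e+00,  2.19356839e-03]), 'ft_force': array([ 0.23625641,  0.18458267, -0.0428188 ]), 'ft_torque': array([ 0.01179768, -0.02850244,  0.0232118 ]), 'finger_gap': 1.0011019195014996} 0.0187
```

View pics/scene0.png

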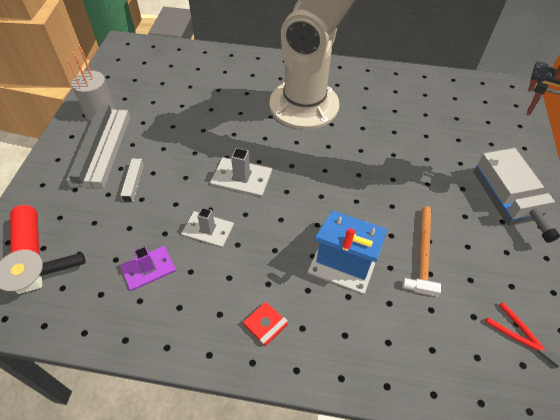

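View pics/top0.png

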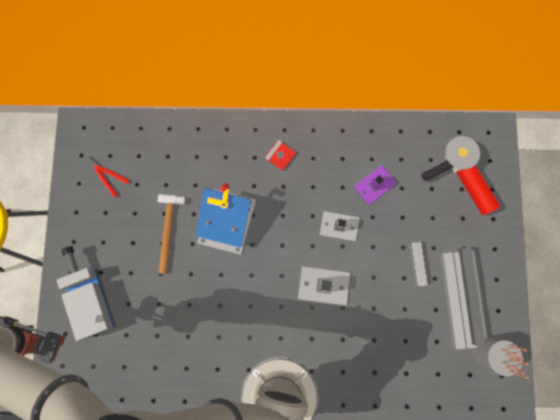

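View pics/wrist0.png

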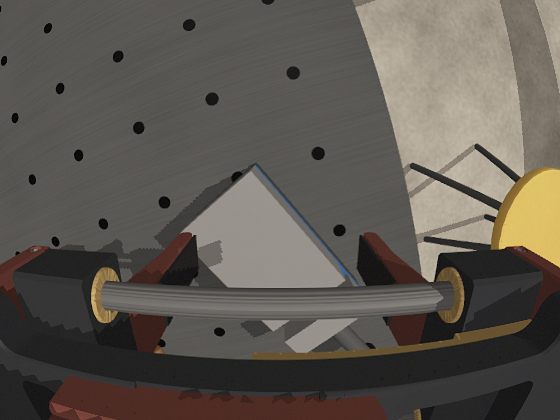

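Three feet-like things: purple (top 375,184; excluded), small grey (top 340,226 / scene 207,227), large grey (top 325,286 / scene 241,175). The smaller non-purple one is at top (340,226). I'll confirm with a crop and measure.

```bash
cat > h.py <<'E'
import numpy as np, cv2
from scipy.spatial.transform import Rotation as R
def Rm(m): return R.from_rotvec(m["orientation"]).as_matrix()
def cloud(d,m):
    K=m["K"]; v,u=np.mgrid[:d.shape[0],:d.shape[1]]
    X=np.stack([(u-K[0,2])/K[0,0]*d,(v-K[1,2])/K[1,1]*d,d],-1)
    return X@Rm(m).T+m["eye"]
def ray(uv,m,fish=False):
    K=m["K"]; uv=np.atleast_2d(uv).astype(float); a=(uv-[K[0,2],K[1,2]])/K[0,0]
    if fish:
        r=np.linalg.norm(a,axis=1,keepdims=True); s=np.where(r>1e-9,np.sin(r)/np.maximum(r,1e-9),1)
        c=np.hstack([a*s,np.cos(r)])
    else: c=np.hstack([a,np.ones((len(a),1))])
    return c@Rm(m).T
def onplane(uv,m,p,n,fish=False):
    d=ray(uv,m,fish); e=m["eye"]; t=((np.asarray(p)-e)@n)/(d@n); return e+d*t[:,None]
def proj(P,m,fish=False):
    c=(np.atleast_2d(P)-m["eye"])@Rm(m); K=m["K"]
    if fish:
        r=np.linalg.norm(c[:,:2],axis=1); th=np.arctan2(r,c[:,2]); a=c[:,:2]/r[:,None]*th[:,None]
    else: a=c[:,:2]/c[:,2:]
    return a*K[0,0]+[K[0,2],K[1,2]]
E
python3 - <<'E'
from station import camera_model
from h import *
for n in ["scene","top"]:
    z=np.load(f"pics/{n}0.npz"); m=camera_model(n); W=cloud(z["d"],m)
    hsv=cv2.cvtColor(z["p"],cv2.COLOR_RGB2HSV)
    # blue face
    b=(hsv[...,0]>100)&(hsv[...,0]<125)&(hsv[...,1]>120)
    P=W[b]; sel=(P[:,0]>0.3)&(P[:,1]>-.2)&(P[:,1]<.4); P=P[sel]
    best=None; rng=np.random.default_rng(0)
    for _ in range(300):
        q=P[rng.choice(len(P),3)]; nn=np.cross(q[1]-q[0],q[2]-q[0]); l=np.linalg.norm(nn)
        if l<1e-5: continue
        nn/=l; nn*=np.sign(nn[2]+1e-9)
        if nn[2]<.6: continue
        k=np.abs((P-q[0])@nn)<.002
        if best is None or k.sum()>best.sum(): best=k
    Q=P[best]; c=Q.mean(0); nn=np.linalg.svd(Q-c)[2][2]; nn*=np.sign(nn[2])
    print(n,len(P),len(Q),c,nn,np.degrees(np.arccos(nn[2])),Q.min(0),Q.max(0))
    for nm,(u0,v0,u1,v1) in dict(scene=dict(small=(175,200,240,250),big=(205,145,280,200)),top=dict(small=(310,200,370,250),big=(290,260,360,315)))[n].items():
        cr=W[v0:v1,u0:u1]; zz=cr[...,2]; pl=(zz>.004)&(zz<.014)
        mm=np.zeros(z["d"].shape,np.uint8); mm[v0:v1,u0:u1]=pl
        pts=cr[pl]; r=cv2.minAreaRect((pts[:,:2]*1000).astype(np.float32)); print(nm,r,np.median(zz[pl]),zz.max(), cr[zz>.06].mean(0))
    u0,v0,u1,v1=dict(scene=(170,130,400,310),top=(180,130,400,310))[n]
    cv2.imwrite(f"pics/{n}_crop.png",cv2.resize(z["p"][v0:v1,u0:u1,::-1],None,fx=3.3,fy=3.3,interpolation=cv2.INTER_CUBIC))
E
```

```text
scene 2766 1404 [0.55415978 0.18507169 0.0979558 ] [-0.45777502  0.10753275  0.88254107] 28.049573289227798 [0.46438385 0.10051437 0.05508654] [0.6391517  0.27516178 0.1374797 ]
small ((528.3743286132812, -198.60986328125), (163.21299743652344, 180.0863494873047), 12.218928337097168) 0.00819426749847052 1.0271735686335837 [ 0.60106255 -0.1653298   0.14915658]
big ((326.9618225097656, -143.6713409423828), (211.96189880371094, 225.5456085205078), 9.822721481323242) 0.010320133549072352 1.0271735686335837 [ 0.40496694 -0.12337151  0.14281135]
top 1912 953 [0.54967815 0.18970896 0.09576516] [-0.45939563  0.11853103  0.88028748] 28.322938448527307 [0.46935718 0.10573963 0.0585231 ] [0.63524719 0.27388818 0.13842354]
small ((552.2044067382812, -190.09234619140625), (165.71957397460938, 197.6626434326172), 0.5912236571311951) 0.0070892744535595575 1.5098476510961343 [ 0.51865843 -0.16497258  0.26579144]
big ((345.8155212402344, -140.4757080078125), (174.30636596679688, 225.61341857910156), 1.018067717552185) 0.009211438329878807 1.5098476510961343 [ 0.34935465 -0.12678041  0.20499954]
```

View pics/scene_crop.png

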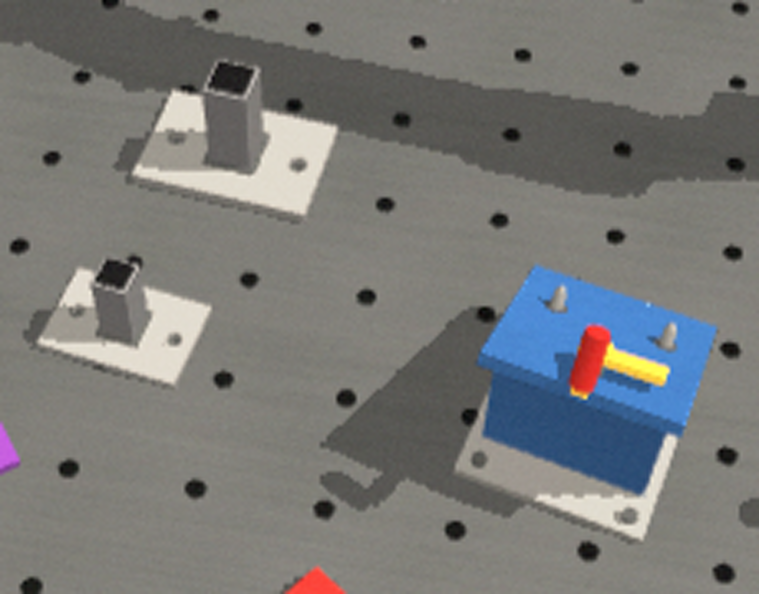

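View pics/top_crop.png

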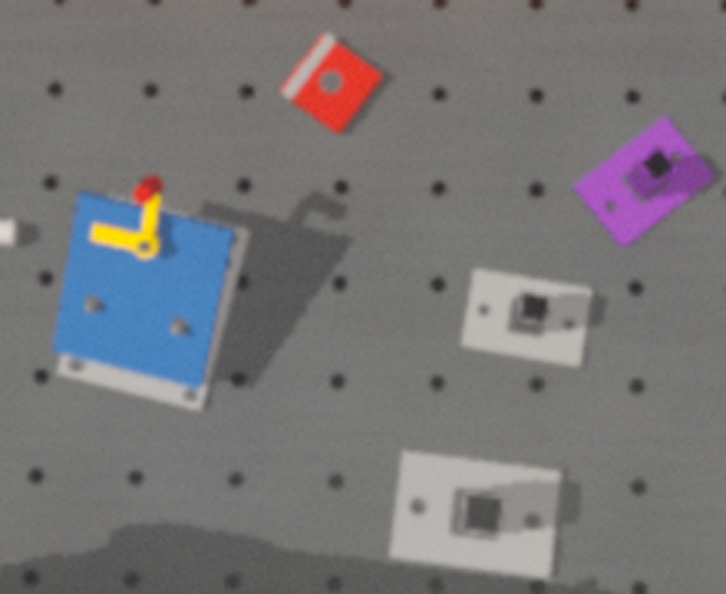

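The crops confirm it: the grey foot at top (340,226) has a visibly smaller plate (~80x120) than the other grey one. The clamp is open (knob up the slope, finger to +y). Now for the measurements.

```bash
python3 - <<'E'
from station import camera_model
from h import *
for n,(u0,v0,u1,v1) in dict(scene=(178,203,237,248),top=(314,205,368,250)).items():
    z=np.load(f"pics/{n}0.npz"); m=camera_model(n); W=cloud(z["d"],m)
    ok=z["d"]>0
    mm=np.zeros(ok.shape,np.uint8); mm[v0:v1,u0:u1]=1
    for lo,hi,nm in [(.0045,.011,'plate'),(.062,.08,'stubtop')]:
        k=(ok&(W[...,2]>lo)&(W[...,2]<hi)&(mm>0)).astype(np.uint8)
        if nm=='plate': k=cv2.morphologyEx(k,cv2.MORPH_OPEN,np.ones((3,3),np.uint8))
        nc,l,s,_=cv2.connectedComponentsWithStats(k); 
        if nc<2: print(n,nm,'none');continue
        k=l==1+np.argmax(s[1:,4])
        r=cv2.minAreaRect((W[k][:,:2]*1000).astype(np.float32)); print(n,nm,k.sum(),r,np.median(W[k][:,2]))
    b=W[150:190,300:340] if n=='top' else W[270:300,100:140]
    print('bench z',np.median(b[...,2]),b[...,2].std())
# fixture: pins and clamp
from math import *
for n,uvs in dict(scene=[(170+558/3.3,130+285/3.3),(170+671/3.3,130+324/3.3)],top=[(180+95/3.3,130+303/3.3),(180+178/3.3,130+325/3.3)]).items():
    m=camera_model(n); nn=np.array([-.459,.112,.881]); nn/=np.linalg.norm(nn)
    c=np.array([.552,.187,.0968])+nn*(.018 if n=='scene' else .012)
    print(n,onplane(uvs,m,c,nn))
E
```

```text
scene plate 191 ((551.0921630859375, -160.2570343017578), (41.732791900634766, 79.0691909790039), 80.07550811767578) 0.008219916033111563
scene stubtop 149 ((548.2025756835938, -188.59896850585938), (31.752365112304688, 32.5640983581543), 81.93195343017578) 0.07666471105725936
bench z 0.0013621149825584489 0.08850161839112301
top plate 54 ((560.9548950195312, -223.52403259277344), (35.18433380126953, 22.541601181030273), 7.082808971405029) 0.0075936982826791954
top stubtop 71 ((546.5338134765625, -187.1568145751953), (30.226167678833008, 31.03008270263672), 80.7214584350586) 0.07681619411147866
bench z 0.0006846643624252025 0.1065035491744686
scene [[0.51404465 0.15090815 0.10203865]
 [0.5348653  0.23666909 0.10198355]]
top [[0.54045389 0.2305734  0.09886178]
 [0.52067955 0.15070026 0.09871351]]
```

```bash
cat >> h.py <<'E'
def pose():
    from station import arm
    s=arm.read_state(); return s["position"],R.from_rotvec(s["eef_rot"]).as_matrix(),s
def toolR(y,z):
    z=np.asarray(z,float)/np.linalg.norm(z); y=np.asarray(y,float); y=y-z*(y@z); y/=np.linalg.norm(y)
    return np.column_stack([np.cross(y,z),y,z])
def plan(p1,R1,n,show=True):
    p,r,_=pose(); dv=R.from_matrix(r.T@R1).as_rotvec()
    print("angle total",np.round(dv,4),"shift in tool now (cm)",np.round(r.T@(np.asarray(p1)-p)*100,3))
    for i in range(n):
        Ri=r@R.from_rotvec(dv*i/n).as_matrix()
        print(i,np.round(Ri.T@(np.asarray(p1)-p)/n*100,2),np.round(dv/n,4))
E
python3 - <<'E'
from h import *
a=np.radians(81); R1=toolR([np.cos(a),np.sin(a),0],[0,0,-1])
plan([.42,.35,.33],R1,8)
r=R1
print("leg2",R1.T@(np.array([.547,-.188,.2])-[.42,.35,.33])*100)
E
```

```text
angle total [-0.0014 -0.     -0.1447] shift in tool now (cm) [-29.702 -21.569 -10.775]
0 [-3.71 -2.7  -1.35] [-0.0002 -0.     -0.0181]
1 [-3.66 -2.76 -1.35] [-0.0002 -0.     -0.0181]
2 [-3.61 -2.83 -1.35] [-0.0002 -0.     -0.0181]
3 [-3.56 -2.89 -1.35] [-0.0002 -0.     -0.0181]
4 [-3.51 -2.96 -1.35] [-0.0002 -0.     -0.0181]
5 [-3.45 -3.02 -1.35] [-0.0002 -0.     -0.0181]
6 [-3.4  -3.08 -1.35] [-0.0002 -0.     -0.0181]
7 [-3.34 -3.14 -1.35] [-0.0002 -0.     -0.0181]
leg2 [-20.95981614 -51.15091502  13.        ]
```

Call:
jog_arm --steps '[{"linear": [-3.7,-2.7,-1.4],"angular": [0,0,-0.018],"gripper": 100},{"linear": [-3.7,-2.8,-1.4],"angular": [0,0,-0.018]},{"linear": [-3.6,-2.8,-1.4],"angular": [0,0,-0.018]},{"linear": [-3.6,-2.9,-1.4],"angular": [0,0,-0.018]},{"linear": [-3.5,-3.0,-1.3],"angular": [0,0,-0.018]},{"linear": [-3.4,-3.0,-1.3],"angular": [0,0,-0.018]},{"linear": [-3.4,-3.1,-1.3],"angular": [0,0,-0.018]},{"linear": [-3.3,-3.1,-1.3],"angular": [0,0,-0.018]}]'

```text
$.steps[1]: bad value
```

```bash
cat > snap.py <<'E'
import sys; from h import *; from station import arm,capture,camera_model
def snap(tag,cam="wrist"):
    m=camera_model(cam); p,d=capture(cam); np.savez(f"pics/{tag}.npz",p=p,d=d,**m); cv2.imwrite(f"pics/{tag}.png",p[:,:,::-1])
    return p,d,m
if __name__=="__main__":
    print(pose()[0],pose()[2]["eef_rot"],pose()[2]["finger_gap"]); snap(sys.argv[1],*(sys.argv[2:]))
E
python3 snap.py w1
```

```text
[0.20046635 0.64406527 0.2219256 ] [-4.72158128e-01 -3.10577692e+00  2.19356839e-03] 1.0011019195014996
```

View pics/w1.png

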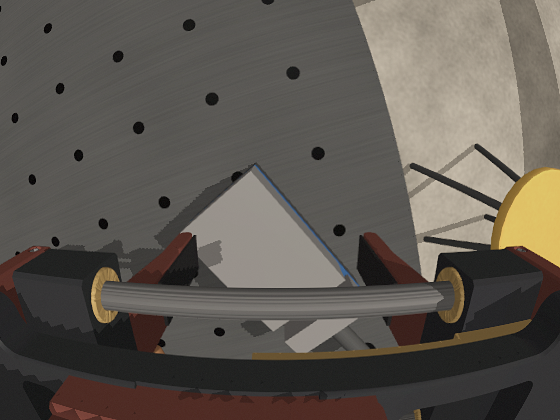

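The call was refused, so the arm hasn't moved and this picture is the same as the first. Every row needs a gripper value.

Call:
jog_arm --steps '[{"linear": [-3.7,-2.7,-1.4],"angular": [0,0,-0.018],"gripper": 100},{"linear": [-3.7,-2.8,-1.4],"angular": [0,0,-0.018],"gripper": 100},{"linear": [-3.6,-2.8,-1.4],"angular": [0,0,-0.018],"gripper": 100},{"linear": [-3.6,-2.9,-1.4],"angular": [0,0,-0.018],"gripper": 100},{"linear": [-3.5,-3.0,-1.3],"angular": [0,0,-0.018],"gripper": 100},{"linear": [-3.4,-3.0,-1.3],"angular": [0,0,-0.018],"gripper": 100},{"linear": [-3.4,-3.1,-1.3],"angular": [0,0,-0.018],"gripper": 100},{"linear": [-3.3,-3.1,-1.3],"angular": [0,0,-0.018],"gripper": 100}]'

```text
time_s: 1.2
position: [0.4231, 0.3437, 0.3306]
eef_rot: [-0.228, -3.13, 0.007]
ft_force: [0.3, 1.1, 0.2]
finger_gap: 1.0
```

```bash
python3 snap.py w2
```

```text
[0.42314511 0.34372112 0.33061947] [-0.22787725 -3.13040087  0.00702415] 0.9995515719422202
```

View pics/w2.png

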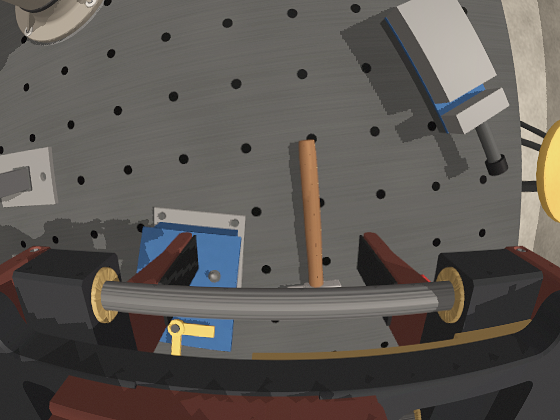

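The wrist view shows the fixture (pin at 213,275, clamp at 175,328); a bar hides the part under the TCP. To see a target it must lie on the tool's +x side. Going to the foot, standing 9 cm beyond it.

```bash
python3 - <<'E'
from h import *
a=np.radians(81); R1=toolR([np.cos(a),np.sin(a),0],[0,0,-1])
plan([.547+.09,-.188-.014,.24],R1,12)
E
```

```text
angle total [-0.0048  0.0017  0.0038] shift in tool now (cm) [-28.838 -50.119   9.564]
0 [-2.4  -4.18  0.8 ] [-0.0004  0.0001  0.0003]
1 [-2.4  -4.18  0.79] [-0.0004  0.0001  0.0003]
2 [-2.41 -4.18  0.79] [-0.0004  0.0001  0.0003]
3 [-2.41 -4.18  0.79] [-0.0004  0.0001  0.0003]
4 [-2.41 -4.17  0.79] [-0.0004  0.0001  0.0003]
5 [-2.41 -4.17  0.79] [-0.0004  0.0001  0.0003]
6 [-2.41 -4.17  0.78] [-0.0004  0.0001  0.0003]
7 [-2.41 -4.17  0.78] [-0.0004  0.0001  0.0003]
8 [-2.41 -4.17  0.78] [-0.0004  0.0001  0.0003]
9 [-2.42 -4.17  0.78] [-0.0004  0.0001  0.0003]
10 [-2.42 -4.17  0.78] [-0.0004  0.0001  0.0003]
11 [-2.42 -4.17  0.77] [-0.0004  0.0001  0.0003]
```

Call:
jog_arm --steps '[{"linear": [-2.4,-4.2,0],"gripper": 100},{"linear": [-2.4,-4.2,0],"gripper": 100},{"linear": [-2.4,-4.2,0],"gripper": 100},{"linear": [-2.4,-4.2,0],"gripper": 100},{"linear": [-2.4,-4.2,0],"gripper": 100},{"linear": [-2.4,-4.2,0],"gripper": 100},{"linear": [-2.4,-4.2,1.6],"gripper": 100},{"linear": [-2.4,-4.2,1.6],"gripper": 100},{"linear": [-2.4,-4.2,1.6],"gripper": 100},{"linear": [-2.4,-4.2,1.6],"gripper": 100},{"linear": [-2.4,-4.2,1.6],"gripper": 100},{"linear": [-2.4,-4.2,1.6],"gripper": 100}]'

```text
$.steps[0]: bad value
```

Call:
jog_arm --steps '[{"linear": [0,0,0],"gripper": 100}]'

```text
$.steps[0]: bad value
```

```bash
python3 snap.py w3
```

```text
[0.42843172 0.33781748 0.33272102] [ 0.24044695  3.13101462 -0.00776235] 1.0013908719137385
```

View pics/w3.png

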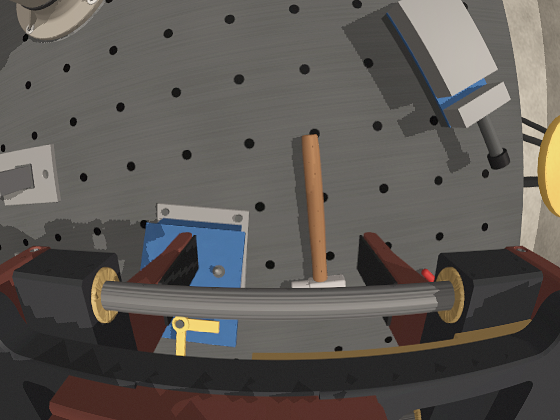

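All three fields are required in each row.

Call:
jog_arm --steps '[{"linear": [-2.4,-4.2,0],"angular": [0,0,0],"gripper": 100},{"linear": [-2.4,-4.2,0],"angular": [0,0,0],"gripper": 100},{"linear": [-2.4,-4.2,0],"angular": [0,0,0],"gripper": 100},{"linear": [-2.4,-4.2,0],"angular": [0,0,0],"gripper": 100},{"linear": [-2.4,-4.2,0],"angular": [0,0,0],"gripper": 100},{"linear": [-2.4,-4.2,0],"angular": [0,0,0],"gripper": 100},{"linear": [-2.4,-4.2,1.6],"angular": [0,0,0],"gripper": 100},{"linear": [-2.4,-4.2,1.6],"angular": [0,0,0],"gripper": 100},{"linear": [-2.4,-4.2,1.6],"angular": [0,0,0],"gripper": 100},{"linear": [-2.4,-4.2,1.6],"angular": [0,0,0],"gripper": 100},{"linear": [-2.4,-4.2,1.6],"angular": [0,0,0],"gripper": 100},{"linear": [0,0,1.6],"angular": [0,0,0],"gripper": 100}]'

```text
time_s: 2.8
position: [0.6234, -0.1639, 0.2327]
eef_rot: [0.228, 3.132, -0.002]
ft_force: [-0.4, 0.7, -0.7]
finger_gap: 1.0
```

Call:
jog_arm --steps '[{"linear": [0,0,0],"angular": [0,0,0],"gripper": 100},{"linear": [0,0,0],"angular": [0,0,0],"gripper": 100}]'

```text
time_s: 3.05
position: [0.6228, -0.1607, 0.2312]
eef_rot: [-0.224, -3.132, -0.001]
ft_force: [0.5, 0.6, 0.7]
finger_gap: 1.0
```

```bash
python3 snap.py w4
```

```text
[ 0.62282212 -0.1607338   0.23116185] [-2.24228084e-01 -3.13183430e+00 -7.07814695e-04] 1.000422626533866
```

View pics/w4.png

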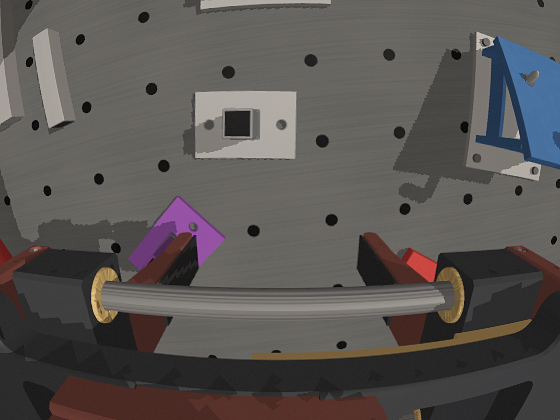

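The wrist view shows the small foot clearly: plate 195–296 × 91–159 px, holes near (209,125) and (281,125), stub top at (238,124). Measuring these.

```bash
python3 - <<'E'
from h import *
z=np.load("pics/w4.npz"); p=z["p"]; m={k:z[k] for k in("K","eye","orientation")}
g=cv2.cvtColor(p,cv2.COLOR_RGB2GRAY)
up=np.array([0,0,1.])
hs=[]
for (u,v) in [(209,125),(281,125)]:
    w=g[v-9:v+10,u-9:u+10].astype(int); k=(w<(w.max()*.5+w.min()*.5)).astype(np.uint8)
    nc,l,s,c=cv2.connectedComponentsWithStats(k); i=l[9,9]; print(s[i],c[i]+[u-9,v-9]); hs.append(c[i]+[u-9,v-9])
H=onplane(hs,m,[0,0,.006],up,True); print("holes",H,"mid",H.mean(0),"dist",np.linalg.norm(H[1]-H[0]))
hsv=cv2.cvtColor(p,cv2.COLOR_RGB2HSV)
k=np.zeros(g.shape,np.uint8); k[80:170,180:310]=((g>120)|(0>1))[80:170,180:310]
k=cv2.morphologyEx(k,cv2.MORPH_CLOSE,np.ones((9,9),np.uint8))
c=max(cv2.findContours(k,0,cv2.CHAIN_APPROX_NONE)[0],key=cv2.contourArea)[:,0]
P=onplane(c,m,[0,0,.008],up,True); r=cv2.minAreaRect((P[:,:2]*1000).astype(np.float32)); print("plate",r)
# stub top: dark interior
k=np.zeros(g.shape,np.uint8); k[105:145,218:262]=(g<60)[105:145,218:262]
c=max(cv2.findContours(k,0,cv2.CHAIN_APPROX_NONE)[0],key=cv2.contourArea)[:,0]
P=onplane(c,m,[0,0,.078],up,True); print("stub",cv2.minAreaRect((P[:,:2]*1000).astype(np.float32)))
v,u=155,250
print('depth',z["d"][100,220],z["d"][v,u])
E
```

```text
[  3   4  12  11 100] [208.49 124.73]
[ 4  4 11 10 80] [281.1875 124.3625]
holes [[ 0.54208121 -0.23210466  0.006     ]
 [ 0.55555136 -0.14642522  0.006     ]] mid [ 0.54881628 -0.18926494  0.006     ] dist 0.08673183302826991
plate ((548.8336791992188, -189.02401733398438), (120.35440826416016, 80.72423553466797), 80.70323181152344)
stub ((548.4848022460938, -189.2535400390625), (23.4016170501709, 23.550312042236328), 81.10201263427734)
depth 0.36478195 0.38265318
```

```bash
python3 - <<'E'
from h import *
a=np.radians(81); R1=toolR([np.cos(a),np.sin(a),0],[0,0,-1])
plan([.5486,-.1891,.15],R1,4)
E
```

```text
angle total [ 0.0007 -0.0019  0.0147] shift in tool now (cm) [ 6.923 -3.913  8.125]
0 [ 1.73 -0.98  2.03] [ 0.0002 -0.0005  0.0037]
1 [ 1.73 -0.98  2.03] [ 0.0002 -0.0005  0.0037]
2 [ 1.73 -0.99  2.03] [ 0.0002 -0.0005  0.0037]
3 [ 1.72 -1.    2.03] [ 0.0002 -0.0005  0.0037]
```

Call:
jog_arm --steps '[{"linear": [1.7,-1.0,2.0],"angular": [0,0,0.004],"gripper": 100},{"linear": [1.7,-1.0,2.0],"angular": [0,0,0.004],"gripper": 100},{"linear": [1.7,-1.0,2.0],"angular": [0,0,0.004],"gripper": 100},{"linear": [1.7,-1.0,2.0],"angular": [0,0,0.004],"gripper": 100},{"linear": [0,0,0],"angular": [0,0,0],"gripper": 100},{"linear": [0,0,0],"angular": [0,0,0],"gripper": 100}]'

```text
time_s: 3.85
position: [0.5532, -0.1825, 0.1552]
eef_rot: [0.229, 3.124, 0.007]
ft_force: [0.8, -0.5, 0.3]
finger_gap: 1.005
```

```bash
python3 - <<'E'
from h import *
a=np.radians(81); R1=toolR([np.cos(a),np.sin(a),0],[0,0,-1])
plan([.5486,-.1891,.04],R1,1)
E
```

```text
angle total [0.0051 0.0092 0.0105] shift in tool now (cm) [ 0.469 -0.774 11.516]
0 [ 0.47 -0.77 11.52] [0.0051 0.0092 0.0105]
```

Call:
jog_arm --steps '[{"linear": [0.5,-0.8,2.0],"angular": [0.005,0.009,0.01],"gripper": 100},{"linear": [0,0,2.2],"angular": [0,0,0],"gripper": 100},{"linear": [0,0,2.2],"angular": [0,0,0],"gripper": 100},{"linear": [0,0,2.2],"angular": [0,0,0],"gripper": 100},{"linear": [0,0,0],"angular": [0,0,0],"gripper": 100}]'

```text
time_s: 4.47
position: [0.5505, -0.1895, 0.0656]
eef_rot: [0.242, 3.129, -0.002]
ft_force: [-0.1, -0.3, 0.6]
finger_gap: 1.003
```

```bash
python3 - <<'E'
from h import *
a=np.radians(81); R1=toolR([np.cos(a),np.sin(a),0],[0,0,-1])
plan([.5486,-.1891,.04],R1,1)
E
```

```text
angle total [-0.001   0.003   0.0027] shift in tool now (cm) [0.206 0.008 2.557]
0 [0.21 0.01 2.56] [-0.001   0.003   0.0027]
```

Call:
jog_arm --steps '[{"linear": [0.2,0,1.3],"angular": [0,0.003,0.003],"gripper": 100},{"linear": [0,0,1.3],"angular": [0,0,0],"gripper": 100},{"linear": [0,0,0],"angular": [0,0,0],"gripper": 100},{"linear": [0,0,0],"angular": [0,0,0],"gripper": 100}]'

```text
time_s: 4.97
position: [0.5497, -0.1897, 0.0389]
eef_rot: [0.247, 3.13, -0.002]
ft_force: [-0.0, 0.7, -0.2]
finger_gap: 1.0
```

```bash
python3 - <<'E'
from h import *
a=np.radians(81); R1=toolR([np.cos(a),np.sin(a),0],[0,0,-1])
plan([.5486,-.1891,.04],R1,1)
E
```

```text
angle total [-0.0014  0.0019 -0.0006] shift in tool now (cm) [ 0.121  0.042 -0.107]
0 [ 0.12  0.04 -0.11] [-0.0014  0.0019 -0.0006]
```

Call:
jog_arm --steps '[{"linear": [0.12,0.04,0],"angular": [0,0,0],"gripper": 100},{"linear": [0,0,0],"angular": [0,0,0],"gripper": 0},{"linear": [0,0,0],"angular": [0,0,0],"gripper": 0},{"linear": [0,0,0],"angular": [0,0,0],"gripper": 0},{"linear": [0,0,0],"angular": [0,0,0],"gripper": 0},{"linear": [0,0,0],"angular": [0,0,0],"gripper": 0},{"linear": [0,0,0],"angular": [0,0,0],"gripper": 0}]' --newtons 55

```text
time_s: 5.85
position: [0.5494, -0.1893, 0.0402]
eef_rot: [0.247, 3.128, -0.003]
ft_force: [0.2, -1.1, 0.3]
finger_gap: 0.358
```

```bash
python3 snap.py w5; python3 - <<'E'
from h import *
a=np.radians(81); R1=toolR([np.cos(a),np.sin(a),0],[0,0,-1])
plan([.5486,-.1891,.04],R1,1)
E
```

```text
[ 0.54940623 -0.18927107  0.04017962] [ 2.47159192e-01  3.12778701e+00 -2.67849917e-03] 0.3582782318241576
angle total [-0.0015  0.0042 -0.0007] shift in tool now (cm) [0.084 0.013 0.017]
0 [0.08 0.01 0.02] [-0.0015  0.0042 -0.0007]
```

View pics/w5.png

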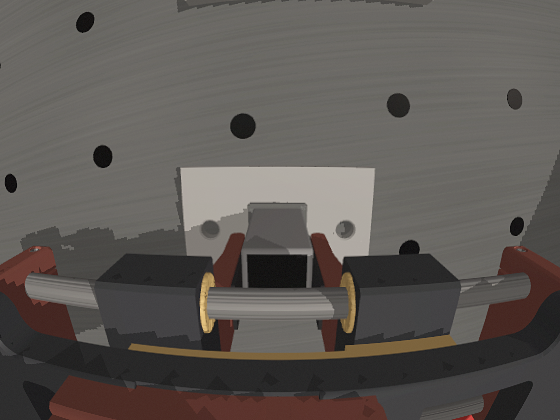

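Gripped (gap 31 mm); the wrist view shows the plate flat, with holes at (210,229) and (345,229). Next, the foot's pose in the tool frame.

```bash
cat > inhand.py <<'E'
import sys
from h import *
def holes(p,guess,w=10):
    g=cv2.cvtColor(p,cv2.COLOR_RGB2GRAY); out=[]
    for u,v in guess:
        q=g[v-w:v+w+1,u-w:u+w+1].astype(int); k=(q<(np.percentile(q,90)*.5+q.min()*.5)).astype(np.uint8)
        nc,l,s,c=cv2.connectedComponentsWithStats(k); i=l[w,w]; out.append(c[i]+[u-w,v-w]); print("hole",s[i],out[-1])
    return np.array(out)
E
python3 - <<'E'
from inhand import *
z=np.load("pics/w5.npz"); m={k:z[k] for k in("K","eye","orientation")}
h=holes(z["p"],[(210,229),(345,229)],13)
up=np.array([0,0,1.])
for zz in (.004,.008):
    H=onplane(h,m,[0,0,zz],up,True); print(H,H.mean(0),np.linalg.norm(H[1]-H[0]))
g=cv2.cvtColor(z["p"],cv2.COLOR_RGB2GRAY)
# plate far edge row, corners
U=np.array([[181,168],[375,168]]); P=onplane(U,m,[0,0,.008],up,True); print("corners",P,P.mean(0))
p,r,_=pose(); 
# expected centre from far edge: 40mm toward +world x along foot x
e=P.mean(0); d=P[1]-P[0]; d/=np.linalg.norm(d); fx=np.array([d[1],-d[0],0]); print("yaw y",np.degrees(np.arctan2(d[1],d[0])),"centre by edge",e+.04*fx, e-.04*fx)
for C in [H.mean(0)]: print("in tool (mm)",r.T@(np.array([C[0],C[1],.0])-p)*1000)
print("tool y az",np.degrees(np.arctan2(r[1,1],r[0,1])), "tool z",r[:,2])
cv2.imwrite("pics/w5c.png",cv2.resize(z["p"][150:270,160:400,::-1],None,fx=3,fy=3))
E
```

```text
hole [  2   4  22  20 331] [209.4652568  229.71903323]
hole [  4   5  19  17 257] [344.78599222 228.97276265]
[[ 0.54284185 -0.23287376  0.004     ]
 [ 0.55614757 -0.14626861  0.004     ]] [ 0.54949471 -0.18957119  0.004     ] 0.08762130478990059
[[ 0.54168336 -0.23178012  0.008     ]
 [ 0.55471939 -0.14693035  0.008     ]] [ 0.54820138 -0.18935524  0.008     ] 0.08584533893835816
corners [[ 0.49996994 -0.24155701  0.008     ]
 [ 0.51881717 -0.12356557  0.008     ]] [ 0.50939355 -0.18256129  0.008     ]
yaw y 80.92459128919164 centre by edge [ 0.54889282 -0.18887066  0.008     ] [ 0.46989429 -0.17625192  0.008     ]
in tool (mm) [ 1.35781191 -0.12799348 40.16601604]
tool y az 80.96142239703929 tool z [ 0.00393285 -0.00215529 -0.99998994]
```

View pics/w5c.png

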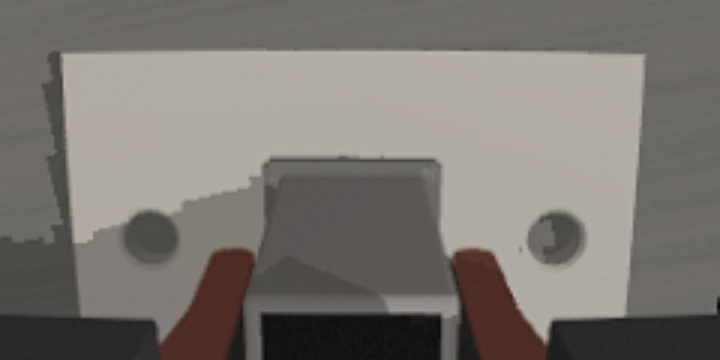

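```bash
python3 - <<'E'
from h import *
p,r,_=pose(); a=np.radians(80.95)
Rf=np.column_stack([[np.sin(a),-np.cos(a),0],[np.cos(a),np.sin(a),0],[0,0,1]])
o=np.array([.5487,-.1891,0]); T=np.eye(4); T[:3,:3]=r.T@Rf; T[:3,3]=r.T@(o-p); np.save("T.npy",T); print(T.round(4))
R1=toolR([np.cos(np.radians(76.3)),np.sin(np.radians(76.3)),0],[0,0,-1])
q=p+[0,0,.29]
v=R1.T@(np.array([.64,.17,.33])-q)*100; print(v)
E
```

```text
[[-1.00e+00 -2.00e-04 -4.20e-03  9.00e-04]
 [-2.00e-04  1.00e+00 -1.50e-03  2.00e-04]
 [ 4.20e-03 -1.50e-03 -1.00e+00  4.02e-02]
 [ 0.00e+00  0.00e+00  0.00e+00  1.00e+00]]
[-2.90891307e-01  3.70588062e+01  1.71152261e-02]
```

Call:
jog_arm --steps '[{"linear": [0,0,-1.5],"angular": [0,0,0],"gripper": 0},{"linear": [0,0,-3],"angular": [0,0,0],"gripper": 0},{"linear": [0,0,-4],"angular": [0,0,0],"gripper": 0},{"linear": [0,0,-4],"angular": [0,0,0],"gripper": 0},{"linear": [0,0,-4],"angular": [0,0,0],"gripper": 0},{"linear": [0,0,-4],"angular": [0,0,0],"gripper": 0},{"linear": [0,0,-4],"angular": [0,0,0],"gripper": 0},{"linear": [0,0,-4],"angular": [0,0,0],"gripper": 0},{"linear": [0,0,-2],"angular": [0,0,0],"gripper": 0},{"linear": [0,0,0],"angular": [0,0,0],"gripper": 0}]'

```text
time_s: 7.15
position: [0.541, -0.1876, 0.3548]
eef_rot: [-0.251, -3.121, -0.001]
ft_force: [0.4, -0.4, -5.6]
finger_gap: 0.338
```

```bash
python3 - <<'E'
from h import *
R1=toolR([np.cos(np.radians(76.3)),np.sin(np.radians(76.3)),0],[0,0,-1])
plan([.64,.17,.33],R1,10)
E
```

```text
angle total [-0.0003 -0.0101  0.0785] shift in tool now (cm) [-4.078 36.884  2.446]
0 [-0.41  3.69  0.24] [-0.     -0.001   0.0079]
1 [-0.38  3.69  0.25] [-0.     -0.001   0.0079]
2 [-0.35  3.69  0.25] [-0.     -0.001   0.0079]
3 [-0.32  3.7   0.25] [-0.     -0.001   0.0079]
4 [-0.29  3.7   0.25] [-0.     -0.001   0.0079]
5 [-0.26  3.7   0.25] [-0.     -0.001   0.0079]
6 [-0.23  3.7   0.25] [-0.     -0.001   0.0079]
7 [-0.2   3.71  0.25] [-0.     -0.001   0.0079]
8 [-0.17  3.71  0.25] [-0.     -0.001   0.0079]
9 [-0.14  3.71  0.25] [-0.     -0.001   0.0079]
```

Call:
jog_arm --steps '[{"linear": [-0.5,3.7,0],"angular": [0,-0.001,0.008],"gripper": 0},{"linear": [-0.5,3.7,0],"angular": [0,-0.001,0.008],"gripper": 0},{"linear": [-0.5,3.7,0],"angular": [0,-0.001,0.008],"gripper": 0},{"linear": [-0.5,3.7,0],"angular": [0,-0.001,0.008],"gripper": 0},{"linear": [-0.5,3.7,0],"angular": [0,-0.001,0.008],"gripper": 0},{"linear": [-0.5,3.7,0],"angular": [0,-0.001,0.008],"gripper": 0},{"linear": [-0.5,3.7,0],"angular": [0,-0.001,0.008],"gripper": 0},{"linear": [-0.5,3.7,0],"angular": [0,-0.001,0.008],"gripper": 0},{"linear": [-0.5,3.7,0],"angular": [0,-0.001,0.008],"gripper": 0},{"linear": [-0.4,3.7,0],"angular": [0,0,0.008],"gripper": 0},{"linear": [0,0,0],"angular": [0,0,0],"gripper": 0},{"linear": [0,0,0],"angular": [0,0,0],"gripper": 0}]'

```text
time_s: 8.65
position: [0.6529, 0.1725, 0.3303]
eef_rot: [-0.388, -3.081, 0.02]
ft_force: [1.4, -0.7, -5.6]
finger_gap: 0.336
```

```bash
python3 snap.py w6
```

```text
[0.65292067 0.17254026 0.33029174] [-0.38788243 -3.08128677  0.02034998] 0.3364323256337562
```

View pics/w6.png

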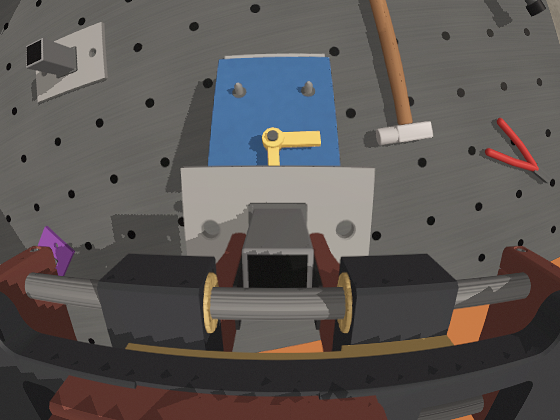

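```bash
python3 - <<'E'
from h import *
z=np.load("pics/w6.npz"); p,d=z["p"],z["d"]; m={k:z[k] for k in("K","eye","orientation")}
cv2.imwrite("pics/w6c.png",cv2.resize(p[50:170,200:350,::-1],None,fx=5,fy=5,interpolation=cv2.INTER_CUBIC))
hsv=cv2.cvtColor(p,cv2.COLOR_RGB2HSV)
b=((hsv[...,0]>100)&(hsv[...,0]<125)&(hsv[...,1]>120)); b[:55]=0;b[167:]=0;b[:,:200]=0;b[:,345:]=0
v,u=np.nonzero(b&(d>0)); dr=ray(np.c_[u,v],m,True); f=Rm(m)[:,2]
P=m["eye"]+dr*(d[v,u]/(dr@f))[:,None]
c=P.mean(0)
for _ in range(6):
    nn=np.linalg.svd(P-c,full_matrices=False)[2][2]; nn*=np.sign(nn[2]); e=(P-c)@nn; P=P[np.abs(e)<max(.0015,2*e.std())]; c=P.mean(0)
print(len(P),c,nn,np.degrees(np.arccos(nn[2])),np.degrees(np.arctan2(-nn[1],-nn[0])),e.std())
print("prev plane offset at scene c",(np.array([.55415978,.18507169,.0979558])-c)@nn,(np.array([.54967815,.18970896,.09576516])-c)@nn)
np.savez("plane.npz",c=c,n=nn)
E
```

```text
11072 [0.55639716 0.18674838 0.09642292] [-0.45706653  0.11032783  0.88256329] 28.046865606823044 -13.570603676334164 0.0006244604321298874
prev plane offset at scene c 0.002190505744495928 0.002817150308829882
```

View pics/w6c.png

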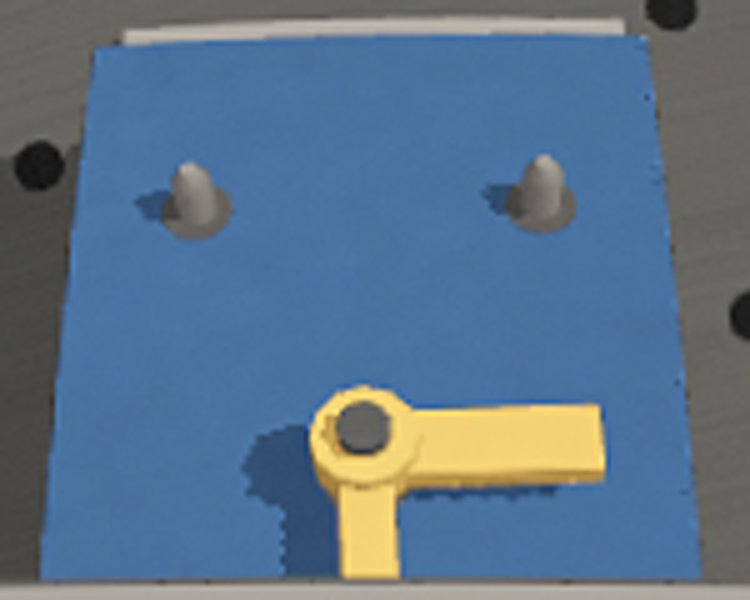

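```bash
python3 - <<'E'
from h import *
z=np.load("pics/w6.npz"); m={k:z[k] for k in("K","eye","orientation")}; q=np.load("plane.npz"); c,n=q["c"],q["n"]
def px(a): return (np.array(a,float)+.5)/5-.5+[200,50]
t=onplane(px([(191,168),(544,160)]),m,c+n*.018,n,True)
f=onplane(px([(196,214),(542,207)]),m,c,n,True)
e=onplane(px([(96,46),(646,37),(42,578),(700,578)]),m,c,n,True)
for nm,a in (("tip",t-.018*n),("base",f)): print(nm,a,a.mean(0),np.linalg.norm(a[1]-a[0]))
y=(t[1]-t[0]);y/=np.linalg.norm(y)
lv=np.cross([0,0,1],-n*[1,1,0]); lv/=np.linalg.norm(lv); print("y",y,np.degrees(np.arctan2(y[1],y[0])),"level",np.degrees(np.arctan2(lv[1],lv[0])))
x=np.cross(y,n)
s=(t-.018*n).mean(0)
for P in e: print("edge in seat x,y",(P-s)@x*1000,(P-s)@y*1000)
pv=onplane(px([(363,428)]),m,c+n*.0185,n,True)[0]; print("pivot",(pv-s)@x,(pv-s)@y)
tipc=onplane(px([(602,437)]),m,c+n*.0185,n,True)[0]; print("finger tip",(tipc-s)@x,(tipc-s)@y)
E
```

```text
tip [[0.52478687 0.15217705 0.08437413]
 [0.54450505 0.23494422 0.08423929]] [0.53464596 0.19356063 0.08430671] 0.0850836627343872
base [[0.52533844 0.15105712 0.08479978]
 [0.54555663 0.23521439 0.08475011]] [0.53544753 0.19313576 0.08477495] 0.08655186067488388
y [ 0.23175053  0.97277396 -0.00158474] 76.59982787326604 level 76.42939632366584
edge in seat x,y -59.67065894569345 -74.28306564109437
edge in seat x,y -58.212956302764375 74.61073949728765
edge in seat x,y 100.54630249537507 -74.73473837810243
edge in seat x,y 103.30607062004275 73.79950579342623
pivot 0.07465906612216655 -0.0009837969053724017
finger tip 0.07745994360707714 0.05124467809847309
```

Seat centre comes to about (0.535, 0.193, 0.0845), slope 28.0°, y-azimuth 76.5°, in agreement with the fixed cameras to 2–3 mm. Next I tilt to the seating orientation, offset up the slope, so I can re-measure the pins in the final attitude.

```bash
cat > seat.py <<'E'
from h import *
q=np.load("plane.npz"); n=q["n"]; c=q["c"]
S=np.load("seat.npy") if __import__("os").path.exists("seat.npy") else np.array([.535,.1933,.0845])
az=np.radians(76.5); y=np.array([np.cos(az),np.sin(az),0]); y-=n*(y@n); y/=np.linalg.norm(y); x=np.cross(y,n)
RS=np.column_stack([x,y,n]); T=np.load("T.npy")
def target(o):  # o: foot underside centre in seat frame (m) -> tool pose
    Rt=RS@T[:3,:3].T; return S+RS@np.array(o)-Rt@T[:3,3], Rt
def where():
    p,r,s=pose(); o=RS.T@(p+r@T[:3,3]-S)*1000; dR=R.from_matrix(RS.T@r@T[:3,:3]).as_rotvec()
    print("foot in seat mm",o.round(2),"tilt",dR.round(4),"F",(RS.T@s["ft_force"]).round(1),"gap",round(s["finger_gap"],3),"t",s["time_s"]); return o
E
python3 - <<'E'
from seat import *
S=S-n*((S-c)@n); np.save("seat.npy",S); print(S)
where(); p,r=target([.1,0,.11]); print(p); plan(p,r,6)
E
```

```text
[0.53499087 0.1933022  0.08451764]
foot in seat mm [199.74   7.41 126.47] tilt [-0.0177  0.5284 -0.0104] F [-2.7  1.2 -5.6] gap 0.341 t 8.7
[0.55277804 0.18897575 0.26440096]
angle total [-0.0176 -0.5285 -0.0096] shift in tool now (cm) [ 9.836 -0.828  6.934]
0 [ 1.64 -0.14  1.16] [-0.0029 -0.0881 -0.0016]
1 [ 1.73 -0.14  1.01] [-0.0029 -0.0881 -0.0016]
2 [ 1.82 -0.14  0.85] [-0.0029 -0.0881 -0.0016]
3 [ 1.88 -0.14  0.69] [-0.0029 -0.0881 -0.0016]
4 [ 1.94 -0.14  0.52] [-0.0029 -0.0881 -0.0016]
5 [ 1.98 -0.13  0.34] [-0.0029 -0.0881 -0.0016]
```

Call:
jog_arm --steps '[{"linear": [1.6,-0.1,0.8],"angular": [-0.003,-0.088,-0.002],"gripper": 0},{"linear": [1.7,-0.1,0.8],"angular": [-0.003,-0.088,-0.002],"gripper": 0},{"linear": [1.8,-0.1,0.8],"angular": [-0.003,-0.088,-0.002],"gripper": 0},{"linear": [1.9,-0.1,0.7],"angular": [-0.003,-0.088,-0.002],"gripper": 0},{"linear": [1.9,-0.1,0.5],"angular": [-0.003,-0.088,-0.002],"gripper": 0},{"linear": [2.0,-0.1,0.3],"angular": [-0.003,-0.088,-0.002],"gripper": 0},{"linear": [0,0,0],"angular": [0,0,0],"gripper": 0},{"linear": [0,0,0],"angular": [0,0,0],"gripper": 0}]'

```text
time_s: 9.7
position: [0.5474, 0.1786, 0.2652]
eef_rot: [0.327, 2.624, -0.088]
ft_force: [0.6, -0.4, -5.0]
finger_gap: 0.339
```

```bash
python3 - <<'E'
from seat import *
where(); p,r=target([.1,0,.11]); plan(p,r,2)
print(pose()[2]["joint_pos"])
E
python3 snap.py w7
```

```text
foot in seat mm [ 98.13 -11.57 112.03] tilt [-0.0065 -0.0065 -0.0101] F [-1.8 -0.2 -4.7] gap 0.339 t 9.7
angle total [-0.0066  0.0065 -0.0101] shift in tool now (cm) [-0.199  1.135  0.196]
0 [-0.1   0.57  0.1 ] [-0.0033  0.0032 -0.005 ]
1 [-0.1   0.57  0.1 ] [-0.0033  0.0032 -0.005 ]
[-1.04805004  0.09000576  0.42947617  2.09315588  0.54029904  0.70848836
  0.32734659]
[0.54736929 0.17863826 0.26521833] [ 0.32663969  2.62393022 -0.08750668] 0.33865216683320737
```

View pics/w7.png

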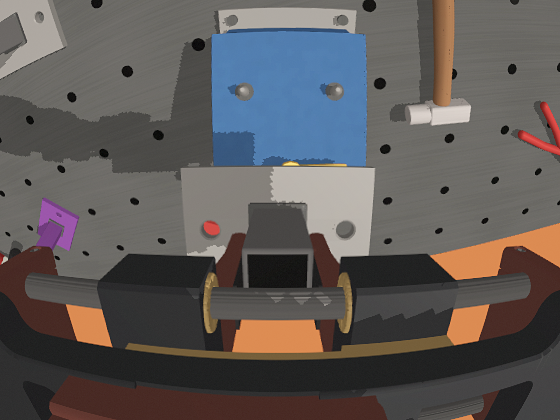

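```bash
python3 - <<'E'
from h import *
z=np.load("pics/w7.npz"); p,d=z["p"],z["d"]; m={k:z[k] for k in("K","eye","orientation")}
cv2.imwrite("pics/w7c.png",cv2.resize(p[60:120,215:365,::-1],None,fx=5,fy=5,interpolation=cv2.INTER_CUBIC))
hsv=cv2.cvtColor(p,cv2.COLOR_RGB2HSV)
b=((hsv[...,0]>100)&(hsv[...,0]<125)&(hsv[...,1]>120)); b[:40]=0;b[160:]=0;b[:,:216]=0;b[:,362:]=0
v,u=np.nonzero(b&(d>0)); dr=ray(np.c_[u,v],m,True); f=Rm(m)[:,2]
P=m["eye"]+dr*(d[v,u]/(dr@f))[:,None]; c=P.mean(0)
for _ in range(6):
    nn=np.linalg.svd(P-c,full_matrices=False)[2][2]; nn*=np.sign(nn[2]); e=(P-c)@nn; P=P[np.abs(e)<max(.0015,2*e.std())]; c=P.mean(0)
print(len(P),c,nn,e.std()); q=np.load("plane.npz"); print("vs old",(c-q["c"])@q["n"]*1000, np.arccos(nn@q["n"]))
np.savez("plane7.npz",c=c,n=nn)
# plate top plane from held foot in depth
E
```

```text
16063 [0.5417187  0.19056636 0.0884313 ] [-0.45668807  0.1103134   0.88276099] 0.0006559121463044185
vs old 0.07714758356794921 0.00042722949242152136
```

View pics/w7c.png

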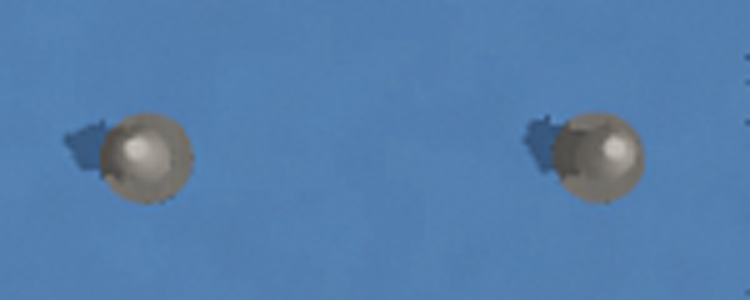

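```bash
python3 - <<'E'
from h import *
z=np.load("pics/w7.npz"); p=z["p"]; m={k:z[k] for k in("K","eye","orientation")}; q=np.load("plane7.npz"); c,n=q["c"],q["n"]
hsv=cv2.cvtColor(p,cv2.COLOR_RGB2HSV)
k=((hsv[...,1]<70)).astype(np.uint8); cs=[]
for u,v in [(244,91),(335,91)]:
    w=k[v-14:v+15,u-14:u+15]; nc,l,s,cc=cv2.connectedComponentsWithStats(w); i=l[14,14]; ct=max(cv2.findContours((l==i).astype(np.uint8),0,1)[0],key=cv2.contourArea)
    o,r=cv2.minEnclosingCircle(ct); print(s[i],cc[i],o,r); cs.append(cc[i]+[u-14,v-14])
P=onplane(cs,m,c,n,True); print(P,P.mean(0),np.linalg.norm(P[1]-P[0]))
t=(np.array([[145,150],[614,147]])+.5)/5-.5+[215,60]
Q=onplane(t,m,c+.018*n,n,True)-.018*n; print("tips",Q,Q.mean(0),np.linalg.norm(Q[1]-Q[0]))
y=P[1]-P[0]; print("az",np.degrees(np.arctan2(y[1],y[0])))
# held plate holes in this picture vs w5
from inhand import holes
h=holes(p,[(210,229),(345,229)],13)
E
```

```text
[  5   6  19  18 265] [13.90188679 14.23018868] (14.045454978942871, 14.181818008422852) 9.304967880249023
[  5   6  18  18 259] [13.37451737 14.16216216] (13.314569473266602, 13.95033073425293) 9.2053804397583
[[0.52455638 0.15113732 0.08447975]
 [0.54485149 0.23481782 0.08452218]] [0.53470393 0.19297757 0.08450096] 0.08610644852377743
tips [[0.52527964 0.15271824 0.08465636]
 [0.54462204 0.23465371 0.08442398]] [0.53495084 0.19368597 0.08454017] 0.08418790942994758
az 76.36722932690547
hole [  0   0  27  27 627] [210.3476874  228.68102073]
hole [  4   5  19  18 270] [345.19259259 229.49259259]
```

```bash
python3 - <<'E'
import numpy as np; np.save("seat.npy",np.array([.5348,.1931,.0845]))
E
sed -i 's/radians(76.5)/radians(76.4)/' seat.py
python3 - <<'E'
from seat import *
where(); p,r=target([0,0,.06]); print(p); plan(p,r,6)
E
```

```text
foot in seat mm [ 98.13 -11.43 111.78] tilt [-0.0072 -0.0062 -0.0089] F [-2.7 -0.2 -3.4] gap 0.339 t 9.75
[0.4896131  0.20386134 0.17325336]
angle total [-0.0073  0.0062 -0.0089] shift in tool now (cm) [9.851 1.074 5.067]
0 [1.64 0.18 0.84] [-0.0012  0.001  -0.0015]
1 [1.64 0.18 0.85] [-0.0012  0.001  -0.0015]
2 [1.64 0.18 0.85] [-0.0012  0.001  -0.0015]
3 [1.64 0.18 0.85] [-0.0012  0.001  -0.0015]
4 [1.64 0.18 0.85] [-0.0012  0.001  -0.0015]
5 [1.64 0.19 0.85] [-0.0012  0.001  -0.0015]
```

Call:
jog_arm --steps '[{"linear": [1.7,0.2,0],"angular": [-0.001,0.001,-0.002],"gripper": 0},{"linear": [1.7,0.2,0],"angular": [-0.001,0.001,-0.002],"gripper": 0},{"linear": [1.7,0.2,0.5],"angular": [-0.001,0.001,-0.002],"gripper": 0},{"linear": [1.7,0.2,0.8],"angular": [-0.001,0.001,-0.002],"gripper": 0},{"linear": [1.6,0.2,1],"angular": [-0.001,0.001,-0.001],"gripper": 0},{"linear": [1.5,0.1,1],"angular": [-0.001,0.001,0],"gripper": 0},{"linear": [0,0,1],"angular": [0,0,0],"gripper": 0},{"linear": [0,0,0],"angular": [0,0,0],"gripper": 0},{"linear": [0,0,0],"angular": [0,0,0],"gripper": 0}]'

```text
time_s: 10.88
position: [0.497, 0.2033, 0.185]
eef_rot: [0.344, 2.621, -0.074]
ft_force: [-0.4, -1.2, -6.2]
finger_gap: 0.342
```

```bash
python3 - <<'E'
from seat import *
where(); p,r=target([0,0,.04]); print(p); plan(p,r,1);print(pose()[2]["joint_pos"])
E
```

```text
foot in seat mm [12.3   1.2  66.94] tilt [ 0.0001 -0.0064 -0.0237] F [-3.  -1.3 -5.4] gap 0.342 t 10.875
[0.49875443 0.20165478 0.1556021 ]
angle total [ 0.      0.0064 -0.0237] shift in tool now (cm) [ 1.23  -0.143  2.682]
0 [ 1.23 -0.14  2.68] [ 0.      0.0064 -0.0237]
[-1.12396155  0.16094399  0.39672693  2.24079819  0.68456781  0.56956555
  0.01831867]
```

Call:
jog_arm --steps '[{"linear": [0.6,-0.1,0.6],"angular": [0,0.003,-0.012],"gripper": 0},{"linear": [0.6,-0.1,0.6],"angular": [0,0.003,-0.012],"gripper": 0},{"linear": [0,0,0.7],"angular": [0,0,0],"gripper": 0},{"linear": [0,0,0.7],"angular": [0,0,0],"gripper": 0},{"linear": [0,0,0],"angular": [0,0,0],"gripper": 0},{"linear": [0,0,0],"angular": [0,0,0],"gripper": 0}]'

```text
time_s: 11.62
position: [0.4993, 0.2012, 0.1552]
eef_rot: [0.312, 2.631, -0.08]
ft_force: [0.1, 0.8, -5.8]
finger_gap: 0.339
```

```bash
python3 - <<'E'
from seat import *
where(); p,r=target([0,0,.025]); print(p); plan(p,r,1);print(pose()[2]["joint_pos"])
E
python3 snap.py w8; python3 snap.py s8 scene
```

```text
foot in seat mm [ 0.37 -0.24 39.36] tilt [ 0.0011 -0.0007  0.0014] F [-2.8  0.8 -5.1] gap 0.339 t 11.625
[0.50561043 0.19999987 0.14236365]
angle total [0.0011 0.0007 0.0013] shift in tool now (cm) [0.041 0.029 1.436]
0 [0.04 0.03 1.44] [0.0011 0.0007 0.0013]
[-1.11235423  0.22160168  0.40603288  2.26365808  0.71847831  0.48857756
 -0.00362358]
[0.49927265 0.20123895 0.15519885] [ 0.31174171  2.63116139 -0.07996405] 0.33883321415978235
[0.49925049 0.20128532 0.15524452] [ 0.31170731  2.63114873 -0.07979513] 0.3382340907949998
```

```bash
python3 -c "
import cv2,numpy as np
a=cv2.imread('pics/s8.png')[170:300,280:420]; b=cv2.imread('pics/w8.png')[40:280,150:410]
a=cv2.resize(a,(560,520),interpolation=cv2.INTER_CUBIC); cv2.imwrite('pics/s8c.png',a)"
```

```text
(no output)
```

View pics/s8c.png

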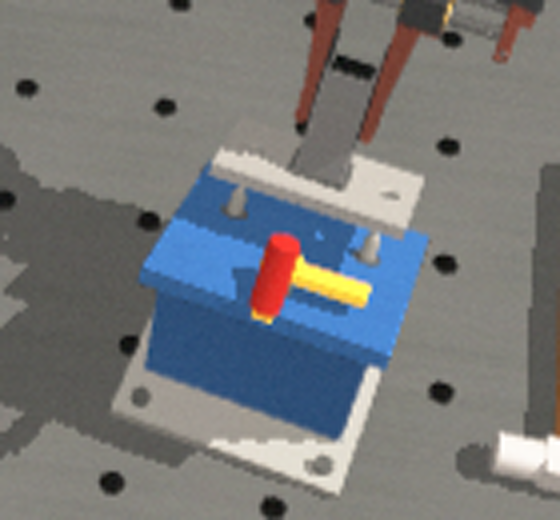

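View pics/w8.png

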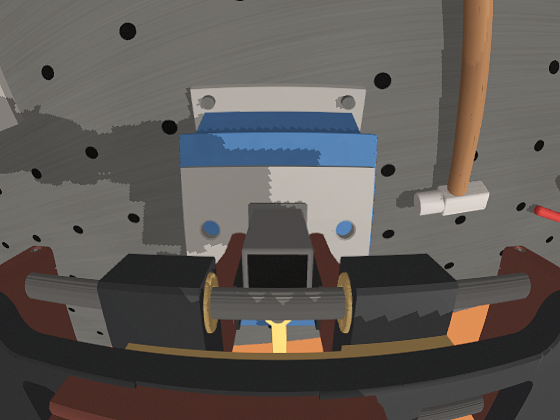

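The foot hangs parallel, 39 mm above the face, with both pins ahead of the plate in the scene view as expected. The face shows through both holes, (210,229) and (345,229). Lowering.

Call:
jog_arm --steps '[{"linear": [0.04,0.03,0.7],"angular": [0,0,0],"gripper": 0},{"linear": [0,0,0.7],"angular": [0,0,0],"gripper": 0},{"linear": [0,0,0.3],"angular": [0,0,0],"gripper": 0},{"linear": [0,0,0],"angular": [0,0,0],"gripper": 0},{"linear": [0,0,0],"angular": [0,0,0],"gripper": 0}]'

```text
time_s: 12.35
position: [0.5075, 0.2, 0.1392]
eef_rot: [0.311, 2.631, -0.079]
ft_force: [0.5, 0.7, -5.0]
finger_gap: 0.338
```

```bash
python3 - <<'E'
from seat import *
where(); p,r=target([0,0,.018]); plan(p,r,1);print(pose()[2]["joint_pos"])
E
python3 snap.py w9; python3 -c "
import cv2
cv2.imwrite('pics/w9c.png',cv2.resize(cv2.imread('pics/w9.png')[160:270,170:390],None,fx=3.5,fy=3.5,interpolation=cv2.INTER_CUBIC))"
```

```text
foot in seat mm [ 0.16  0.47 21.37] tilt [ 0.0018 -0.0009  0.0014] F [-2.1  0.8 -4.6] gap 0.338 t 12.35
angle total [0.0018 0.0009 0.0014] shift in tool now (cm) [ 0.014 -0.04   0.337]
0 [ 0.01 -0.04  0.34] [0.0018 0.0009 0.0014]
[-1.10055614  0.26574709  0.41738434  2.26439443  0.73775707  0.43814212
 -0.02163526]
[0.50746996 0.19996474 0.13921337] [ 0.31134405  2.63094494 -0.07901287] 0.33842361350162037
```

View pics/w9c.png

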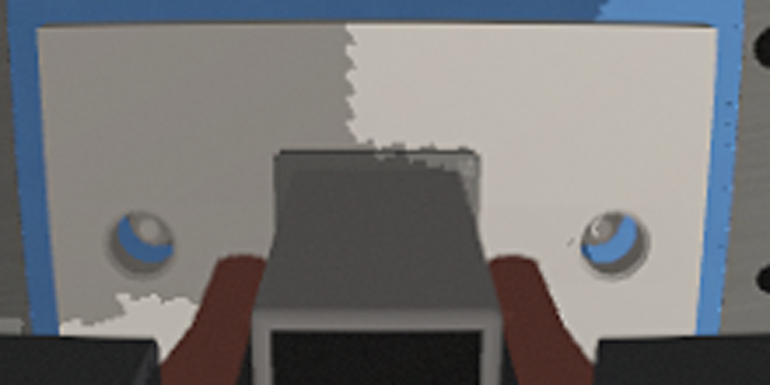

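```bash
python3 - <<'E'
from seat import *
z=np.load("pics/w9.npz"); m={k:z[k] for k in("K","eye","orientation")}
p,r,_=pose(); Rf=r@T[:3,:3]; o=p+r@T[:3,3]
cr=lambda P:(proj(P,m,True)-[170,160]+.5)*3.5
for s in(-1,1):
    print("rim",cr(o+Rf@[0,s*.043,.008]).round(1),"tip (aligned)",cr(o+Rf@[0,s*.043,-.0034]).round(1),"tip by seat est",cr(S+RS@[0,s*.043,.018]).round(1),"per mm x",(cr(o+Rf@[.001,s*.043,-.0034])-cr(o+Rf@[0,s*.043,-.0034])).round(1))
E
```

```text
rim [[141.4 250. ]] tip (aligned) [[153.2 231.2]] tip by seat est [[150.6 230.1]] per mm x [[0.3 5. ]]
rim [[616.6 250. ]] tip (aligned) [[604.8 231.2]] tip by seat est [[602.4 230.5]] per mm x [[-0.3  5. ]]
```

Both pin tips show through the holes, at most 0.5 mm off in the image. Descending to ~8 mm and dwelling.

Call:
jog_arm --steps '[{"linear": [0.01,-0.04,0.3],"angular": [0,0,0],"gripper": 0},{"linear": [0,0,0.3],"angular": [0,0,0],"gripper": 0},{"linear": [0,0,0.3],"angular": [0,0,0],"gripper": 0},{"linear": [0,0,0.3],"angular": [0,0,0],"gripper": 0},{"linear": [0,0,0.2],"angular": [0,0,0],"gripper": 0},{"linear": [0,0,0],"angular": [0,0,0],"gripper": 0},{"linear": [0,0,0],"angular": [0,0,0],"gripper": 0}]'

```text
time_s: 13.28
position: [0.5143, 0.1982, 0.1262]
eef_rot: [0.311, 2.631, -0.078]
ft_force: [0.3, 0.1, -5.7]
finger_gap: 0.342
```

```bash
python3 - <<'E'
from seat import *
where(); p,r=target([0,0,.005]); plan(p,r,1)
E
```

```text
foot in seat mm [0.27 0.39 6.56] tilt [ 0.0025 -0.0011  0.0016] F [-2.4  0.2 -5.2] gap 0.342 t 13.275
angle total [0.0025 0.0011 0.0016] shift in tool now (cm) [ 0.023 -0.029  0.155]
0 [ 0.02 -0.03  0.16] [0.0025 0.0011 0.0016]
```

Call:
jog_arm --steps '[{"linear": [0,-0.03,0],"angular": [0.002,0.001,0.001],"gripper": 0},{"linear": [0,0,0.15],"angular": [0,0,0],"gripper": 0},{"linear": [0,0,0.15],"angular": [0,0,0],"gripper": 0},{"linear": [0,0,0.1],"angular": [0,0,0],"gripper": 0},{"linear": [0,0,0],"angular": [0,0,0],"gripper": 0}]'

```text
time_s: 13.9
position: [0.5162, 0.1976, 0.1226]
eef_rot: [0.313, 2.632, -0.08]
ft_force: [0.6, -0.6, -5.9]
finger_gap: 0.341
```

```bash
python3 - <<'E'
from seat import *
where(); p,r=target([0,0,.0]); plan(p,r,1)
E
```

```text
foot in seat mm [0.3  0.18 2.42] tilt [ 0.0008 -0.0001  0.0006] F [-2.1 -0.4 -5.6] gap 0.341 t 13.9
angle total [0.0008 0.0001 0.0006] shift in tool now (cm) [ 0.03  -0.015  0.242]
0 [ 0.03 -0.02  0.24] [0.0008 0.0001 0.0006]
```

Call:
jog_arm --steps '[{"linear": [0,0,0.12],"angular": [0,0,0],"gripper": 0},{"linear": [0,0,0.12],"angular": [0,0,0],"gripper": 0},{"linear": [0,0,0.08],"angular": [0,0,0],"gripper": 0},{"linear": [0,0,0],"angular": [0,0,0],"gripper": 0}]'

```text
time_s: 14.4
position: [0.5168, 0.1976, 0.1217]
eef_rot: [0.314, 2.631, -0.079]
ft_force: [-0.6, -0.7, -6.3]
finger_gap: 0.337
```

```bash
python3 - <<'E'
from seat import *
where()
E
```

```text
foot in seat mm [0.44 0.33 1.41] tilt [ 0.0015 -0.0007 -0.0002] F [-3.4 -0.8 -5.4] gap 0.337 t 14.4
```

Call:
jog_arm --steps '[{"linear": [0,0,0.2],"angular": [0,0,0],"gripper": 0},{"linear": [0,0,0.2],"angular": [0,0,0],"gripper": 0},{"linear": [0,0,0.2],"angular": [0,0,0],"gripper": 0}]'

```text
time_s: 14.78
position: [0.5172, 0.1976, 0.1215]
eef_rot: [0.316, 2.629, -0.079]
ft_force: [-32.5, -2.7, 43.9]
finger_gap: 0.341
```

```bash
python3 - <<'E'
from seat import *
where()
E
```

```text
foot in seat mm [0.77 0.41 1.03] tilt [ 0.0015 -0.0023 -0.0019] F [ -6.6 -10.3  53.3] gap 0.341 t 14.775
```

Firm contact at an estimated height of 1.0 mm, within calibration error of flush. I'll relax the push and look.

Call:
jog_arm --steps '[{"linear": [0,0,-0.02],"angular": [0,0,0],"gripper": 0},{"linear": [0,0,0],"angular": [0,0,0],"gripper": 0}]'

```text
time_s: 15.02
position: [0.517, 0.1981, 0.1222]
eef_rot: [0.315, 2.629, -0.077]
ft_force: [0.3, 0.1, -5.4]
finger_gap: 0.343
```

```bash
python3 - <<'E'
from seat import *
where()
E
python3 snap.py w10; python3 snap.py s10 scene; python3 -c "
import cv2
cv2.imwrite('pics/w10c.png',cv2.resize(cv2.imread('pics/w10.png')[120:270,160:400],None,fx=3.2,fy=3.2,interpolation=cv2.INTER_CUBIC))
cv2.imwrite('pics/s10c.png',cv2.resize(cv2.imread('pics/s10.png')[180:300,290:410],None,fx=5,fy=5,interpolation=cv2.INTER_CUBIC))"
```

```text
foot in seat mm [0.79 0.9  1.82] tilt [ 0.003  -0.0025 -0.0019] F [-2.3  0.1 -4.9] gap 0.343 t 15.025
[0.51698081 0.19805566 0.12222979] [ 0.3151157   2.62876754 -0.0766533 ] 0.3434013245110225
[0.51698006 0.19797799 0.12212316] [ 0.31524803  2.62883822 -0.07694441] 0.3399894316079935
```

View pics/w10c.png

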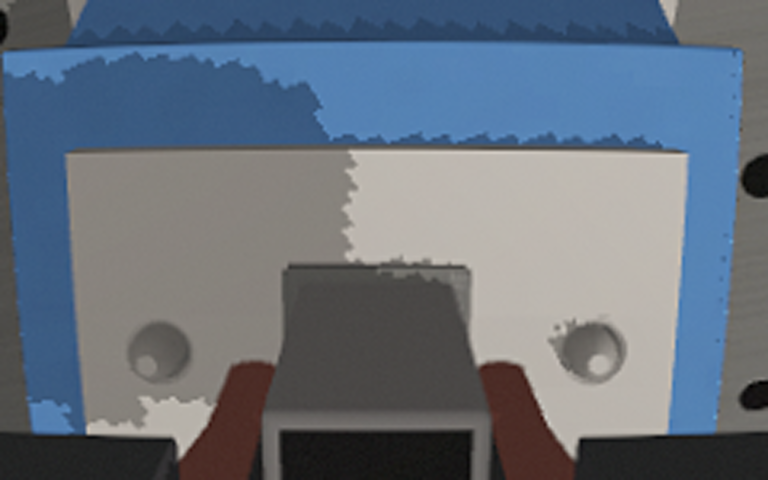

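View pics/s10c.png

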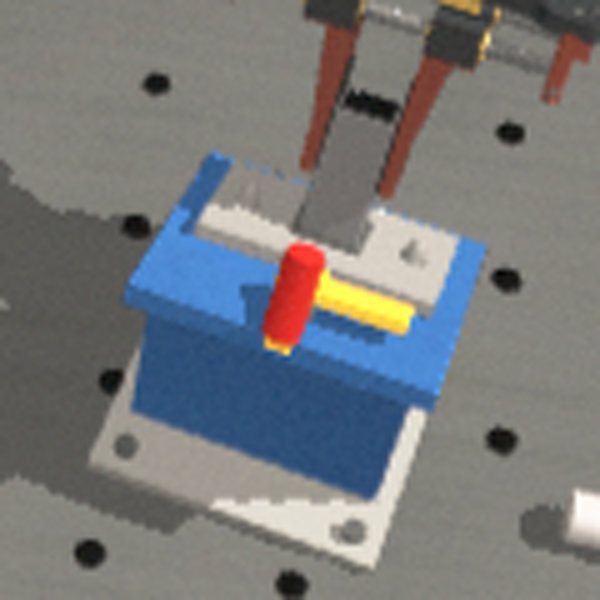

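Both pins stand in their holes: wrist crop (145,365) and (598,365), scene crop (250,190) and (413,248). The plate lies on the face and the clamp is open. Seating gently again, then releasing.

Call:
jog_arm --steps '[{"linear": [0,-0.03,0.15],"angular": [0,0,0],"gripper": 0},{"linear": [0,0,0.12],"angular": [0,0,0],"gripper": 0},{"linear": [0,0,0.05],"angular": [0,0,0],"gripper": 50},{"linear": [0,0,0],"angular": [0,0,0],"gripper": 100},{"linear": [0,0,0],"angular": [0,0,0],"gripper": 100},{"linear": [0,0,0],"angular": [0,0,0],"gripper": 100},{"linear": [0,0,0],"angular": [0,0,0],"gripper": 100}]'

```text
time_s: 16.0
position: [0.5205, 0.1986, 0.1227]
eef_rot: [0.317, 2.624, -0.075]
ft_force: [0.7, -1.3, -0.2]
finger_gap: 0.871
```

```bash
python3 - <<'E'
from seat import *
where()
E
python3 snap.py w11; python3 -c "
import cv2
cv2.imwrite('pics/w11c.png',cv2.resize(cv2.imread('pics/w11.png')[120:320,140:420],None,fx=2.8,fy=2.8,interpolation=cv2.INTER_CUBIC))"
```

```text
foot in seat mm [4.07 2.28 0.69] tilt [ 0.004  -0.0065 -0.004 ] F [ 0.8 -1.1 -0.6] gap 0.871 t 16.0
[0.52048427 0.19858644 0.12269716] [ 0.31710998  2.62435428 -0.07517838] 0.8712201590444114
```

View pics/w11c.png

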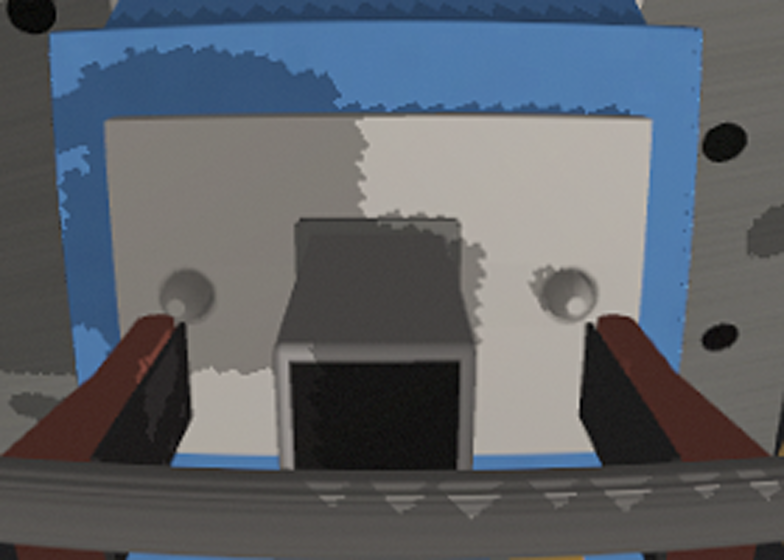

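The foot is released with both pins in their holes, and it stays put. Retracting along the tool axis.

Call:
jog_arm --steps '[{"linear": [0,0,-0.8],"angular": [0,0,0],"gripper": 100},{"linear": [0,0,-1.5],"angular": [0,0,0],"gripper": 100},{"linear": [0,0,-2],"angular": [0,0,0],"gripper": 100},{"linear": [0,0,-2],"angular": [0,0,0],"gripper": 100},{"linear": [0,0,-2],"angular": [0,0,0],"gripper": 100},{"linear": [-2,0,-2],"angular": [0,0,0],"gripper": 100},{"linear": [-3,0,-2],"angular": [0,0,0],"gripper": 100},{"linear": [-3,0,0],"angular": [0,0,0],"gripper": 100},{"linear": [-3,0,0],"angular": [0,0,0],"gripper": 100},{"linear": [-3,0,0],"angular": [0,0,0],"gripper": 100},{"linear": [0,0,0],"angular": [0,0,0],"gripper": 100},{"linear": [0,0,0],"angular": [0,0,0],"gripper": 100}]'

```text
time_s: 17.55
position: [0.5791, 0.1826, 0.3063]
eef_rot: [0.314, 2.628, -0.071]
ft_force: [-0.7, 0.7, -0.2]
finger_gap: 0.998
```

```bash
python3 - <<'E'
from seat import *
where()
E
python3 snap.py w12;  python3 snap.py s12 scene; python3 -c "
import cv2
cv2.imwrite('pics/s12c.png',cv2.resize(cv2.imread('pics/s12.png')[180:300,290:410],None,fx=5,fy=5,interpolation=cv2.INTER_CUBIC))"
```

```text
foot in seat mm [143.8    0.67 134.15] tilt [ 0.0076 -0.0027 -0.0019] F [-0.8  0.5  0.2] gap 0.998 t 17.55
[0.57907411 0.18257581 0.3062576 ] [ 0.31359264  2.62837409 -0.07054753] 0.9982600051110748
[0.57913578 0.18260737 0.30633502] [ 0.3131699   2.62823136 -0.07052248] 0.9968798234374296
```

View pics/w12.png

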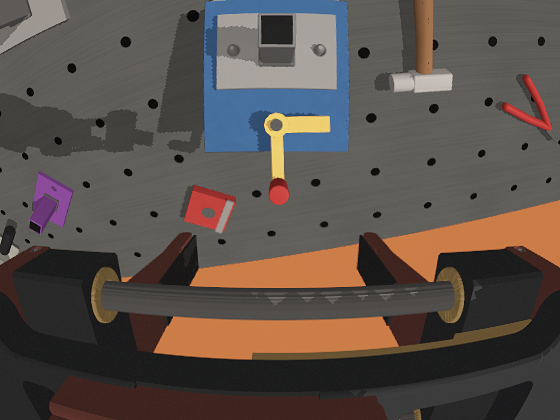

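View pics/s12c.png

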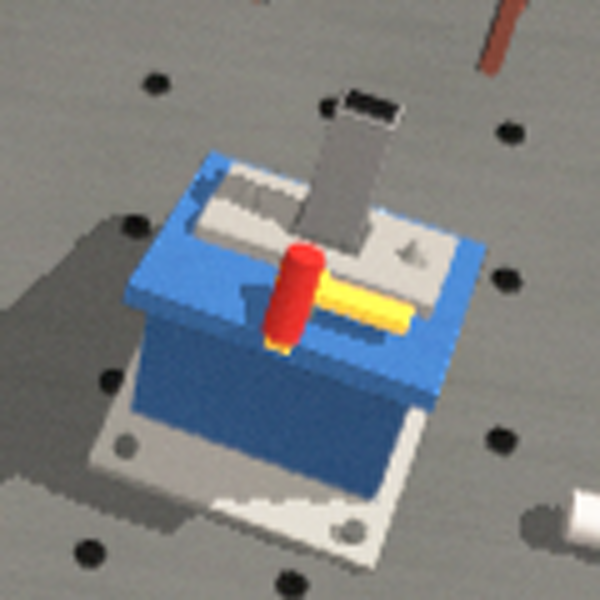

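Clear view: plate at (215–340, 10–88), pins at (234,50) and (320,50), pivot (277,125), knob (279,191). Checking flushness by depth and locating the knob.

```bash
python3 - <<'E'
from seat import *
z=np.load("pics/w12.npz"); p,d=z["p"],z["d"]; m={k:z[k] for k in("K","eye","orientation")}
hsv=cv2.cvtColor(p,cv2.COLOR_RGB2HSV); f=Rm(m)[:,2]
def pts(b):
    v,u=np.nonzero(b&(d>0)); dr=ray(np.c_[u,v],m,True); return m["eye"]+dr*(d[v,u]/(dr@f))[:,None]
def fit(P):
    c=P.mean(0)
    for _ in range(6):
        k=np.linalg.svd(P-c,full_matrices=False)[2][2]; k*=np.sign(k[2]); e=(P-c)@k; P=P[np.abs(e)<max(.0012,2*e.std())]; c=P.mean(0)
    return c,k,len(P)
b=((hsv[...,0]>100)&(hsv[...,0]<125)&(hsv[...,1]>120)); b[:3]=0;b[150:]=0;b[:,:206]=0;b[:,347:]=0
cf,nf,k=fit(pts(b)); 
b2=np.zeros(b.shape,bool); b2[18:84,222:257]=1; b2[18:84,298:334]=1; b2&=(hsv[...,1]<60)
cp,npl,k2=fit(pts(b2)); print(k,k2,"plate top over face mm",(cp-cf)@nf*1000,"angle",np.arccos(npl@nf))
red=((hsv[...,0]<6)|(hsv[...,0]>174))&(hsv[...,1]>150); r=np.zeros(b.shape,bool); r[170:210,262:296]=red[170:210,262:296]
P=(pts(r)-S)@RS*1000; print("knob pts z",np.percentile(P[:,2],[1,50,99])); t=P[P[:,2]>np.percentile(P[:,2],99)-3]; print("top centre",(t.min(0)+t.max(0))/2,t.mean(0),np.ptp(t,0))
piv=(onplane([[277,125]],m,cf+.0185*nf,nf,True)-S)@RS*1000; print("pivot",piv)
pins=(onplane([[234,50],[320,50]],m,cf+.018*nf,nf,True)-S)@RS*1000; print("pins tips",pins)
# plate outline
g=(hsv[...,1]<60); g[:8]=0;g[95:]=0;g[:,:210]=0;g[:,345:]=0; g=cv2.morphologyEx(g.astype(np.uint8),cv2.MORPH_OPEN,np.ones((3,3),np.uint8))
ct=max(cv2.findContours(g,0,cv2.CHAIN_APPROX_NONE)[0],key=cv2.contourArea)[:,0]
Q=((onplane(ct,m,cf+.008*nf,nf,True)-S)@RS*1000); print("plate rect",cv2.minAreaRect(Q[:,:2].astype(np.float32)))
E
```

```text
8891 3951 plate top over face mm 8.00348802928882 angle 0.0008788791983262957
knob pts z [25.34653521 62.02082272 63.92046846]
top centre [137.54535594   1.80081068  62.69040487] [137.55517359   1.84595373  62.47767067] [16.45664706 16.37259105  3.50048701]
pivot [[78.24597081  0.86913541 18.48244803]]
pins tips [[  2.86197164 -40.53636928  18.0137579 ]
 [  2.99182149  42.72196043  18.00690762]]
plate rect ((0.6324806213378906, 0.29238128662109375), (120.45634460449219, 81.09130096435547), 89.86504364013672)
```

Flush: plate top 8.00 mm over the face, 0.001 rad, centred to under 1 mm. Knob at seat (137.5, 1.7), so q ≈ 1.54. Going to grip it.

```bash
cat >> seat.py <<'E'
Rk=np.column_stack([-x,y,-n])
def tcp():
    p,r,s=pose(); print("TCP in seat mm",((p-S)@RS*1000).round(1),"F",(RS.T@s["ft_force"]).round(1),"gap mm",round(s["finger_gap"]*88,1),"t",s["time_s"])
def go(o,k=1):
    tcp(); plan(S+RS@(np.array(o)/1000),Rk,k)
E
python3 -c "
from seat import *
go([137.5,1.5,90])"
```

```text
TCP in seat mm [144.4   0.4 174.3] F [-0.5  1.1 -0.2] gap mm 88.0 t 17.65
angle total [ 0.0063  0.007  -0.001 ] shift in tool now (cm) [0.75  0.054 8.428]
0 [0.75 0.05 8.43] [ 0.0063  0.007  -0.001 ]
```

Call:
jog_arm --steps '[{"linear": [0.35,0.05,2],"angular": [0.003,0.004,0],"gripper": 100},{"linear": [0.35,0,2.2],"angular": [0.003,0.003,0],"gripper": 100},{"linear": [0,0,2.2],"angular": [0,0,0],"gripper": 100},{"linear": [0,0,2.0],"angular": [0,0,0],"gripper": 100},{"linear": [0,0,0],"angular": [0,0,0],"gripper": 100},{"linear": [0,0,0],"angular": [0,0,0],"gripper": 100}]'

```text
time_s: 18.4
position: [0.6069, 0.1791, 0.2244]
eef_rot: [0.306, 2.642, -0.076]
ft_force: [0.1, -0.5, -0.7]
finger_gap: 0.997
```

```bash
python3 -c "
from seat import *
go([137.5,1.5,29])"
```

```text
TCP in seat mm [130.5   3.3  89. ] F [-0.1 -0.5 -0.7] gap mm 87.7 t 18.4
angle total [ 0.0024 -0.0054  0.0062] shift in tool now (cm) [-0.729 -0.202  5.995]
0 [-0.73 -0.2   5.99] [ 0.0024 -0.0054  0.0062]
```

Call:
jog_arm --steps '[{"linear": [-0.7,-0.2,0.5],"angular": [0.002,-0.005,0.006],"gripper": 100},{"linear": [0,0,1.5],"angular": [0,0,0],"gripper": 100},{"linear": [0,0,1.8],"angular": [0,0,0],"gripper": 100},{"linear": [0,0,1.6],"angular": [0,0,0],"gripper": 100},{"linear": [0,0,0],"angular": [0,0,0],"gripper": 100}]'

```text
time_s: 19.02
position: [0.6392, 0.1703, 0.1789]
eef_rot: [0.314, 2.634, -0.074]
ft_force: [-0.3, -0.3, -0.1]
finger_gap: 0.998
```

```bash
python3 -c "
from seat import *
go([137.5,1.5,29])"
```

```text
TCP in seat mm [138.7   2.4  33.1] F [-0.2 -0.3  0. ] gap mm 87.8 t 19.025
angle total [ 0.0032  0.0013 -0.0005] shift in tool now (cm) [ 0.122 -0.092  0.408]
0 [ 0.12 -0.09  0.41] [ 0.0032  0.0013 -0.0005]
```

Call:
jog_arm --steps '[{"linear": [0.1,-0.09,0.4],"angular": [0.003,0.001,0],"gripper": 100},{"linear": [0,0,0],"angular": [0,0,0],"gripper": 0},{"linear": [0,0,0],"angular": [0,0,0],"gripper": 0},{"linear": [0,0,0],"angular": [0,0,0],"gripper": 0},{"linear": [0,0,0],"angular": [0,0,0],"gripper": 0},{"linear": [0,0,0],"angular": [0,0,0],"gripper": 0},{"linear": [0,0,0],"angular": [0,0,0],"gripper": 0},{"linear": [0,0,0],"angular": [0,0,0],"gripper": 0}]' --newtons 15

```text
time_s: 20.02
position: [0.6403, 0.1699, 0.1761]
eef_rot: [0.315, 2.634, -0.075]
ft_force: [-0.3, 0.8, 0.3]
finger_gap: 0.238
```

```bash
python3 -c "
from seat import *
tcp()
p,r,s=pose(); a=(p-S)@RS*1000
pr=a[:2]
q0=np.arctan2(a[0]-78,a[1]-.8); print('q',q0,'rad',np.hypot(a[0]-78,a[1]-.8))
for k in range(1,13):
    q=q0*(1-k/12); t=np.array([78+60*np.sin(q),.8+60*np.cos(q)]); print(k,((t-pr)*[-1,1]/10).round(2)); pr=t"; python3 snap.py s13 scene;python3 -c "
import cv2
cv2.imwrite('pics/s13c.png',cv2.resize(cv2.imread('pics/s13.png')[160:300,270:420],None,fx=4,fy=4,interpolation=cv2.INTER_CUBIC))"
```

```text
TCP in seat mm [138.4   2.3  30.1] F [-0.3  0.7  0.4] gap mm 20.9 t 20.025
q 1.5462988084478557 rad 60.44064329059619
1 [0.11 0.77]
2 [0.17 0.75]
3 [0.26 0.73]
4 [0.35 0.69]
5 [0.44 0.64]
6 [0.52 0.57]
7 [0.59 0.5 ]
8 [0.65 0.42]
9 [0.7  0.34]
10 [0.73 0.24]
11 [0.76 0.15]
12 [0.77 0.05]
[0.64032227 0.16991029 0.17614563] [ 0.31454173  2.63401019 -0.0753491 ] 0.2378932867876703
```

View pics/s13c.png

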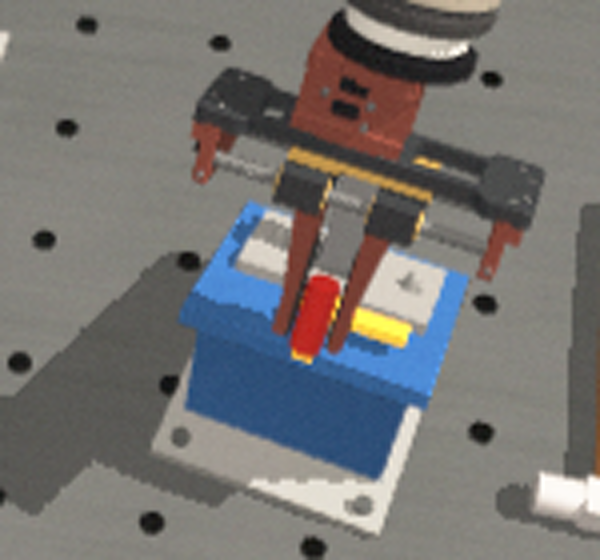

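Fingers are around the knob (scene crop 315,315). Swinging it half way along the arc.

Call:
jog_arm --steps '[{"linear": [0,0,0],"angular": [0,0,0],"gripper": 0},{"linear": [0,0,0],"angular": [0,0,0],"gripper": 0},{"linear": [0.1,0.8,0],"angular": [0,0,0],"gripper": 0},{"linear": [0.2,0.8,0],"angular": [0,0,0],"gripper": 0},{"linear": [0.3,0.7,0],"angular": [0,0,0],"gripper": 0},{"linear": [0.3,0.7,0],"angular": [0,0,0],"gripper": 0},{"linear": [0.4,0.6,0],"angular": [0,0,0],"gripper": 0},{"linear": [0,0,0],"angular": [0,0,0],"gripper": 0}]'

```text
time_s: 21.08
position: [0.6425, 0.2034, 0.1731]
eef_rot: [0.321, 2.626, -0.082]
ft_force: [0.3, -0.4, 0.8]
finger_gap: 0.201
```

```bash
cat > arc.py <<'E'
from seat import *
tcp()
p,r,s=pose(); a=(p-S)@RS*1000
pr=a[:2]; q0=np.arctan2(a[0]-78,a[1]-.8); print('q',q0,'rad',np.hypot(a[0]-78,a[1]-.8)); print("rot err",R.from_matrix(r.T@Rk).as_rotvec().round(4))
N=6
for k in range(1,N+1):
    q=q0+(-.02-q0)*k/N; t=np.array([78+60*np.sin(q),.8+60*np.cos(q)]); print(k,((t-pr)*[-1,1]/10).round(2)); pr=t
E
python3 arc.py
```

```text
TCP in seat mm [131.9  35.4  30.1] F [ 0.7 -0.4  0.5] gap mm 17.7 t 21.075
q 1.000765736563255 rad 64.05229857980801
rot err [-0.0036  0.009  -0.0054]
1 [0.96 0.59]
2 [0.75 0.69]
3 [0.86 0.55]
4 [0.94 0.4 ]
5 [0.99 0.24]
6 [1.02 0.07]
```

Call:
jog_arm --steps '[{"linear": [0.9,0.6,0],"angular": [-0.003,0.008,-0.005],"gripper": 0},{"linear": [0.8,0.7,0],"angular": [0,0,0],"gripper": 0},{"linear": [0.9,0.5,0],"angular": [0,0,0],"gripper": 0},{"linear": [0,0,0],"angular": [0,0,0],"gripper": 0}]'

```text
time_s: 21.58
position: [0.6243, 0.2274, 0.1608]
eef_rot: [0.315, 2.634, -0.078]
ft_force: [-1.4, -1.6, 0.3]
finger_gap: 0.203
```

```bash
python3 arc.py
```

```text
TCP in seat mm [105.6  54.4  30.2] F [-0.7 -1.9  0.8] gap mm 17.9 t 21.575
q 0.4756863257976506 rad 60.245511071335116
rot err [ 0.0002  0.0019 -0.0005]
1 [0.46 0.19]
2 [0.47 0.17]
3 [0.48 0.13]
4 [0.49 0.09]
5 [0.49 0.05]
6 [0.5  0.01]
```

Call:
jog_arm --steps '[{"linear": [0.7,0.3,0],"angular": [0,0,0],"gripper": 0},{"linear": [0.7,0.2,0],"angular": [0,0,0],"gripper": 0},{"linear": [0.7,0.1,0],"angular": [0,0,0],"gripper": 0},{"linear": [0.6,0,0],"angular": [0,0,0],"gripper": 0},{"linear": [0.3,0,0],"angular": [0,0,0],"gripper": 0}]'

```text
time_s: 22.2
position: [0.6006, 0.2389, 0.1473]
eef_rot: [0.317, 2.63, -0.078]
ft_force: [11.7, -5.6, 1.5]
finger_gap: 0.202
```

```bash
python3 arc.py; python3 snap.py s14 scene;python3 -c "
import cv2
cv2.imwrite('pics/s14c.png',cv2.resize(cv2.imread('pics/s14.png')[160:300,270:420],None,fx=4,fy=4,interpolation=cv2.INTER_CUBIC))"
```

```text
TCP in seat mm [76.4 60.  30.4] F [11.9 -2.7 -4.7] gap mm 17.8 t 22.2
q -0.02625889439680336 rad 59.25928858047941
rot err [ 0.0004  0.0053 -0.0025]
1 [-0.    0.07]
2 [-0.01  0.  ]
3 [-0.01  0.  ]
4 [-0.01  0.  ]
5 [-0.01  0.  ]
6 [-0.01  0.  ]
[0.60060591 0.23894319 0.14725796] [ 0.31668366  2.63002584 -0.07751335] 0.20238132918792104
```

View pics/s14c.png

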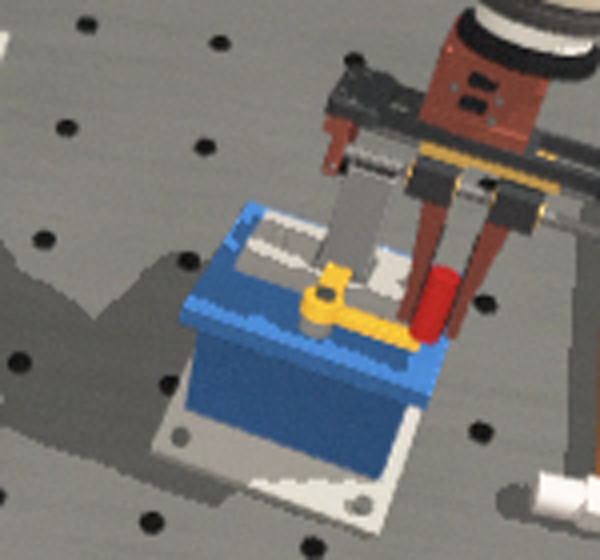

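The clamp is at its stop (12 N reaction, q ≈ 0) with its finger over the plate. Letting go and backing out.

Call:
jog_arm --steps '[{"linear": [0,0,0],"angular": [0,0,0],"gripper": 0},{"linear": [0,0,0],"angular": [0,0,0],"gripper": 60},{"linear": [0,0,0],"angular": [0,0,0],"gripper": 60},{"linear": [0,0,0],"angular": [0,0,0],"gripper": 60},{"linear": [0,0,-0.8],"angular": [0,0,0],"gripper": 60},{"linear": [0,0,-2],"angular": [0,0,0],"gripper": 60},{"linear": [0,0,-2.5],"angular": [0,0,0],"gripper": 60},{"linear": [0,0,-2.5],"angular": [0,0,0],"gripper": 60},{"linear": [-2,-1,-2.5],"angular": [0,0,0],"gripper": 60},{"linear": [-3,-2,-2.5],"angular": [0,0,0],"gripper": 60},{"linear": [-3,-2,-2],"angular": [0,0,0],"gripper": 60},{"linear": [-3,-1,0],"angular": [0,0,0],"gripper": 60}]'

```text
time_s: 23.75
position: [0.6064, 0.1785, 0.3343]
eef_rot: [0.305, 2.637, -0.07]
ft_force: [-0.2, 1.2, -0.9]
finger_gap: 0.598
```

Call:
jog_arm --steps '[{"linear": [0,0,0],"angular": [0,0,0],"gripper": 60},{"linear": [0,0,0],"angular": [0,0,0],"gripper": 60},{"linear": [0,0,0],"angular": [0,0,0],"gripper": 60}]'

```text
time_s: 24.12
position: [0.6057, 0.1782, 0.3346]
eef_rot: [0.307, 2.637, -0.068]
ft_force: [0.1, -0.3, 0.3]
finger_gap: 0.599
```

```bash
python3 snap.py w15; python3 snap.py s15 scene
```

```text
[0.60565098 0.17821113 0.33458062] [ 0.30740005  2.63728135 -0.06828506] 0.5993845105467721
[0.60554166 0.17841119 0.33441748] [ 0.30692545  2.63756671 -0.06832372] 0.5998844290102343
```

View pics/w15.png

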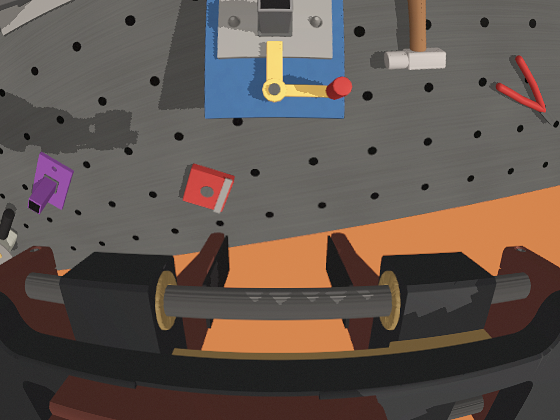

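View pics/s15.png

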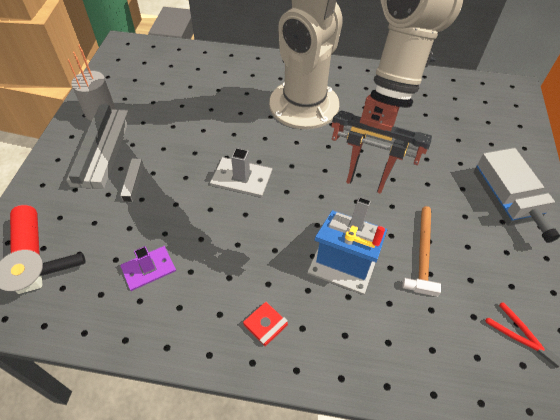

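Clamp finger at (275,60) lies over the plate and points down the slope; the knob is at (341,88). The bystanders are where they were. Checking knob angle and flushness once more, then handing in.

```bash
python3 - <<'E'
from seat import *
z=np.load("pics/w15.npz"); p,d=z["p"],z["d"]; m={k:z[k] for k in("K","eye","orientation")}
hsv=cv2.cvtColor(p,cv2.COLOR_RGB2HSV); f=Rm(m)[:,2]
def pts(b):
    v,u=np.nonzero(b&(d>0)); dr=ray(np.c_[u,v],m,True); return (m["eye"]+dr*(d[v,u]/(dr@f))[:,None]-S)@RS*1000
red=((hsv[...,0]<6)|(hsv[...,0]>174))&(hsv[...,1]>150); r=np.zeros(red.shape,bool); r[70:105,320:360]=red[70:105,320:360]
P=pts(r); t=P[P[:,2]>np.percentile(P[:,2],99)-3]; c=(t.min(0)+t.max(0))/2; print("knob",c,"q",np.arctan2(c[0]-78,c[1]-.8))
b=np.zeros(red.shape,bool); b[5:52,222:258]=1; b[5:52,292:328]=1; b&=hsv[...,1]<60
P=pts(b); P=P[np.abs(P[:,2]-np.median(P[:,2]))<1.5]; c=P.mean(0); k=np.linalg.svd(P-c,full_matrices=False)[2][2]; print("plate z",c[2],"normal",k)
E
```

```text
knob [78.19889398 59.41091636 62.52062752] q 0.003393450012640282
plate z 7.986227180438053 normal [-1.05628471e-03 -3.55748601e-04 -9.99999379e-01]
```

```bash
python3 -c "
from station import arm
print(arm.hand_in())"
```

```text
the job is handed in; nothing more can be done
None
```

The post foot is seated on the blue fixture with the clamp shut over it, and the job was handed in at about 24 s of the 64 s allowed. No verdict was reported.

I picked up the smaller grey foot by its stub, tilted it to the 28° slope and lowered it slowly over both pins. I released it, then swung the clamp shut by its knob, let go and backed the arm clear.

**Last checks:**
- **Plate:** the last picture puts its top 7.99 mm above the face and within about 0.001 rad of parallel, so it is flush. It was centred to under 1 mm before the clamp was closed; I did not re-measure the centring afterwards.
- **Clamp:** the angle measures about 0.003 rad, with the finger over the plate.
- **Bystanders:** the hammer, magnet and offcut look unmoved in the last pictures; I did not measure this.
- **Forces:** my readings peaked at about 55 N, for a moment as the plate met the face.

**What disagreed or failed:**
- The fixed cameras put the face 2–3 mm higher than the wrist camera did. I went by the wrist camera and confirmed the seat by contact.
- In one picture the pin tips appeared about 3 mm off along the slope. I took this as an imprecise pixel reading, because the plate outline and the pins seen in the holes agreed with a centred foot.
- Three early move calls were refused for incomplete rows. Nothing moved in them.

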